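Proof-pull the hanging stud of a plaster plaque

TASK

Take the plaque with the steel stud in its back out of the drying rack, turn it round and stand it fully down in the pull tester's seat, ornament outward, so that the stud drops into the claw, and let go of it. Then draw the tester's upright handle away from the plaque until the broad ring on the sprung rod stands at the mouth of the tube, never a centimetre past it, and finish while still holding it there. Leave the plain plaque standing in the rack.

Things in the scene. Friction and masses are not known exactly. Their poses are not given: they have to be found in the camera images.
- plaque: the plaque to be tested: loose plaster plate standing upright, 110 wide (x), 16 thick (y), 120 tall (z), 0.23 to 0.38 kg. Origin: middle of its lower edge, z up. On its face (-y side) a cast rosette 62 wide, 65 high, 19 proud, centred 45 above the lower edge; on its back (+y side) a steel stud. In the rack its lower edge is 12 above the bench
- plaque_top (a point): middle of the plaque's upper edge. The upper 42 mm are bare on both sides, so the plaque can be lifted from above by its 16 mm thickness
- stud (a point): point on the stud's axis half-way along its neck, 45 above the plaque's lower edge and 10 off its back. The stud stands square out of the back (+y of the plaque): neck 8 diameter and 20 long, then a head 20 diameter and 6 thick
- plain_plaque: the other plaque in the rack: same size and rosette, no stud; it stays in its slot. Origin at the middle of its lower edge, axes as for the plaque. Which of the two rack slots holds which plaque changes
- drying_rack: fixed plywood board 150 (x) by 190 (y), top 12 above the bench; origin under its centre. Slots at y = -42.5 and +42.5 mm, each between two pairs of upright 10 mm dowels, 60 tall, at x = -46 and +46 with 19 clear between them along y. The plaques stand in them with the rosette toward the rack's +y, width along its x
- pull_tester: fixed steel pull tester; its +y is the direction of pull, z up. Origin on the bench under the middle of the plaque seat. Base 150 (x) by 100 (y), narrow bed running on to y = 220 mm, 12 thick. The sprung tube lies along y, axis 57 above the bench, in two bearing blocks 78 high at y = 88 and 157
- seat (a point): middle of the seat's floor, 12 above the bench: the middle of the plaque's lower edge stands here when home, plaque's +y along the tester's +y (stud to the tube). Slot 114 (x) by 21 (y). +y side: two cheeks up to z = 82, 56 apart, take the pull on the back; -y side: two corner lips, 80 apart, and side stops, up to z = 52; flared lead-ins reach 12 higher
- claw: slotted claw with the spring tube; slides 0 to 35 mm along the tester's +y, drag 0.6 N, starts 0 to 3 mm out. Origin: middle of its slot on the pull axis. Plate 5 thick, slot 14 wide, open and flared at the top (24 above the axis); room for the stud's head behind it. Lowering the plaque into its seat drops the neck into the slot. Drawn, it moves 5 to 12 mm till it bears on the head, then the rod comes out
- mouth (a point): centre of the mouth of the spring tube (29 diameter end collar), where the rod comes out; moves with the claw
- rod (a joint): how far the sprung rod is drawn out of the tube (m): 0 at rest, 0.05 when the middle of the broad ring is at the mouth, end stop at 0.08. Spring 240 N/m without preload: 12 N at the mark; it springs back when released
- mark (a point): middle of the broad 4 mm ring on the 11 mm rod; hidden in the tube, 50 mm behind the mouth, when the rod is at rest. Fine rings mark each 10 mm
- handle: the handle on the rod's end: a block 22 x 22 x 20 on the rod with an upright round black post. Origin on the rod's axis under the post, 31 mm beyond the mouth at rest; z up
- grip (a point): middle of the upright post's grip, 43 above the rod's axis (100 above the bench). The post is 18 diameter, from 18 to 67 above the rod's axis; free all round, best gripped from above with the fingers closing along the pull

How it is judged:
By the outcome, as a careful person would: the job done as asked, in the order asked, and still so for the second after the job is handed in, while the arm keeps its last pose, push and grip.
It also fails if it takes over 67 s, if anything falls off the work surface, if the arm or the gripper's body presses on something with over 40 N, if the wrist force passes 120 N, or if a joint passes its speed limit or range.

ROBOT

A 6-joint arm with a two-finger parallel gripper is mounted at the origin on a cart in front of the work surface, level with it; the furniture and walls round the work are solid. World frame = base frame: x ahead of the robot, y to its left, z up, the work surface at z = 0. Lengths are in m, angles in rad, forces in N, time in s.
With the tool pointing down it reaches from about 0.35 to 0.775 m from the base axis. Payload 7.3 kg.
Tool frame: the origin (TCP) lies midway between the tips of the shut fingers; the grasp point (between the pads) lies 19 mm behind it (robot.tcp_to_grasp is the distance from the TCP to the grasp point, in m); x points along the fingers, z is the direction in which the jaws open and shut, and the axes are right-handed (so a half turn about x gives the same grasp; the last joint's range is limited). The gripper opens to 92 mm and grips with 3 to 60 N. Pads are 19 mm wide; open, the fingers measure 130 mm over their backs; the gripper's body (75 mm by 190 mm) begins 47 mm behind the grasp point.
Start: joints at [-1.428, 0.342, 1.524, -0, 1.275, -0.146], TCP at [0.15, -0.503, 0.191] pointing down, gripper open.
Joint ranges: [-2.53, 2.53], [-0.77, 2.02], [0.04, 2.7], [-1, 4.14], [0.28, 2.66], [-3.11, 3.11]. Speed limits (rad/s): [2.57, 2.57, 3.14, 3.14, 3.14, 3.14].

INTERFACE

Orientations are given as [roll, pitch, yaw] about the fixed x, y, z axes, in that order (R = Rz(yaw) Ry(pitch) Rx(roll)).
In Python, from cell import robot gives the robot as it stands.
- The arm moves only by the tool move_arm, never from a script. Its argument "deltas" is a list of rows, each an object with "dp": the shift along the tool's x, y, z in m, a list of three; "turn": the turn, a rotation vector about the tool's x, y, z in degrees, a list of three. A call has 1 to 10 rows; each row is the pose to reach, as a shift and turn from the pose commanded when the call began, along the tool's axes at that moment; what a row does not reach only later rows make up. A row lasts 1/10 s, in which the tool goes at most 50 mm and 8.59 degrees, less where a joint would pass 70% of its speed; a pose out of reach is approached as far as the arm can. A call with a gripper value outside its range is refused whole. "hand" is the finger opening in m, from 0 to 0.0918, set as the call begins (left out, the last holds). The fingers move at their own pace and stop on an object; "squeeze" is the grip in N (left out, the last holds). Time passes only in rows, so rows that repeat a pose let the fingers close. It gives the time, the measured TCP pose, the force and the opening at its end, in the units of the state.
- robot.observe(): the state, without advancing time (a new reading comes with each control period).
- robot.read_camera(name): name is "scene" or "top" or "wrist"; returns (picture, depth): 420x560x3 uint8, red, green, blue; 420x560 float32, m along the optical axis (not along the pixel's ray), 0 where there is no reading.
- robot.camera_info(name): a dict with "fx", "fy", "cx", "cy" (pixels), "R" (3x3) and "t" (3): a world point X has camera coordinates R X + t. Camera axes: x right, y down, z forward; pixel columns grow to the right and rows downward; lengths in m; the calibration is good to about 2 mm. A picture is of the moment at which its call begins: read the wrist's pose just before it. camera_info takes no time and is no camera call; for the wrist camera it gives the pose at the moment of the call.
- robot.hand_in(): hands the job in, once; it reports no verdict.
The state is a dict: "time": time; "qpos": joint angles; "qvel": joint speeds; "joint_efforts": joint torques, N m; "tool_pos": TCP position; "tool_rot": TCP orientation; "contact_force": force on the tool from outside, world axes, zero at the start; "torque": the same for the moment, N m; "opening": finger opening in m.
Only numpy, scipy, OpenCV 4.12 (cv2) and the standard library are available. Lean on these libraries where they do the work, as an engineer would, in place of code of your own. Each camera call takes 0.05 s, during which the arm holds its last target.

## Working session

There is one attempt and no reset: what is moved stays moved. The work goes in short steps, Python scripts to look and compute and a tool call to move; the robot and the scene stay as the last step left them, time stands still between calls to the robot, and variables do not carry over. Pictures are saved under pics/ and viewed, and the job is handed in when it is done.

Besides the shell and the picture viewer there is one more tool, called in YAML: its name, and indented under it one key for each argument. move_arm: Moves the arm, as the interface text tells. Its arguments: {"type":"object","properties":{"deltas":{"type":"array"},"hand":{"type":"number"},"squeeze":{"type":"number"}},"required":["deltas"]}

```bash
mkdir -p pics; ls; python3 - <<'E'
from cell import robot
import cv2
print(robot.observe()); print([a for a in dir(robot) if a[0]!='_'])
import numpy as np
for n in ["scene","top","wrist"]:
    i=robot.camera_info(n); print(n,i)
    p,d=robot.read_camera(n); cv2.imwrite(f"pics/{n}0.png",p[:,:,::-1]); np.save(f"pics/{n}0.npy",d)
E
```

```text
pics
{'time': 0.0, 'qpos': array([-1.42797297e+00,  3.42744267e-01,  1.52501438e+00, -4.72868443e-05,
        1.27537059e+00, -1.46020480e-01]), 'qvel': array([ 1.94182821e-03, -2.16136503e-05,  2.70760082e-04,  7.79506779e-04,
       -1.80728208e-03, -2.78653472e-04]), 'joint_efforts': array([ 4.99551716e-04, -4.31238484e+01, -2.44220638e+01,  7.17783510e-02,
        5.58919518e-02, -1.54940858e-04]), 'tool_pos': array([ 0.14947335, -0.5027982 ,  0.19023473]), 'tool_rot': array([3.02499088, 1.56925909, 1.74305219]), 'contact_force': array([-0.71271418,  0.06740706,  0.89653054]), 'torque': array([ 0.02365215, -0.00471404, -0.02838884]), 'opening': 0.09168113331393346}
['IKError', 'camera_info', 'hand_in', 'observe', 'read_camera', 'tcp_to_grasp']
scene {'fx': 457.0992556785665, 'fy': 457.0992556785665, 'cx': 276.1287289576557, 'cy': 205.39220453964668, 'R': array([[-0.43496245, -0.90023424, -0.01964662],
       [-0.47109956,  0.2461052 , -0.8470522 ],
       [ 0.76738053, -0.35918039, -0.53114647]]), 't': array([0.26738626, 0.32375238, 0.82172607])}
top {'fx': 450.43148295914614, 'fy': 450.43148295914614, 'cx': 278.497425650321, 'cy': 207.41063057115667, 'R': array([[-0.0086246 , -0.99953437,  0.02926869],
       [-0.99699278,  0.00634106, -0.07723457],
       [ 0.07701301, -0.02984678, -0.99658325]]), 't': array([0.0422124 , 0.51777699, 1.03887501])}
wrist {'fx': 369.7838020736883, 'fy': 369.7838020736883, 'cx': 269.43606955790904, 'cy': 204.7635899476977, 'R': array([[ 0.28494814, -0.95854162, -0.00158618],
       [-0.92699082, -0.27598928,  0.25400381],
       [-0.24391099, -0.07090754, -0.96720192]]), 't': array([-0.5247196 , -0.03228335,  0.38885833])}
```

View pics/scene0.png

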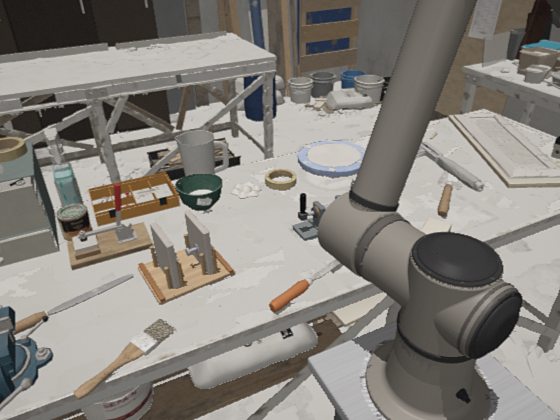

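View pics/top0.png

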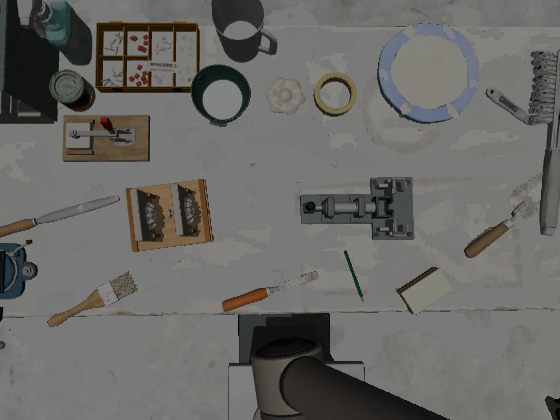

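View pics/wrist0.png

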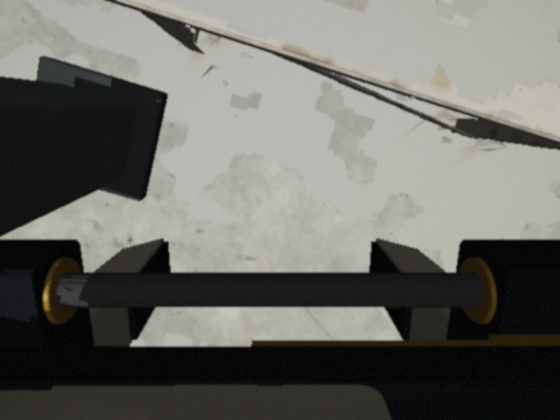

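```bash
cat > h.py <<'E'
from cell import robot
import cv2, numpy as np
def pts(n,d,info=None):
    i=info or robot.camera_info(n); v,u=np.mgrid[0:d.shape[0],0:d.shape[1]]
    c=np.stack([(u-i['cx'])/i['fx']*d,(v-i['cy'])/i['fy']*d,d],-1)
    return (c-i['t'])@i['R']
def crop(n,x0,y0,x1,y1,s,out):
    p=cv2.imread(n); cv2.imwrite(out,cv2.resize(p[y0:y1,x0:x1],None,fx=s,fy=s,interpolation=cv2.INTER_CUBIC))
E
python3 - <<'E'
from h import *
crop("pics/top0.png",110,165,230,260,6,"pics/t_rack.png")
crop("pics/top0.png",290,165,430,255,5,"pics/t_test.png")
crop("pics/scene0.png",130,190,250,310,5,"pics/s_rack.png")
d=np.load("pics/top0.npy");W=pts("top",d)
np.save("pics/W0.npy",W)
P=W.reshape(-1,3)
for nm,(u0,u1,v0,v1) in dict(rack=(110,230,165,260),test=(290,430,165,255)).items():
    Q=W[v0:v1,u0:u1].reshape(-1,3)
    for lo,hi in [(-.01,.006),(.006,.02),(.02,.04),(.04,.06),(.06,.075),(.075,.09),(.09,.115),(.115,.15)]:
        q=Q[(Q[:,2]>lo)&(Q[:,2]<hi)]
        if len(q): print(nm,lo,hi,len(q),q.mean(0).round(4),q.min(0).round(4),q.max(0).round(4))
E
```

```text
rack -0.01 0.006 6071 [0.5154 0.2929 0.0009] [ 0.3979  0.1554 -0.0076] [0.6238 0.4396 0.006 ]
rack 0.006 0.02 3075 [0.5021 0.2868 0.0121] [0.4053 0.1552 0.006 ] [0.6222 0.4358 0.02  ]
rack 0.02 0.04 111 [0.5011 0.2903 0.029 ] [0.4261 0.2051 0.02  ] [0.586  0.3933 0.0399]
rack 0.04 0.06 175 [0.5004 0.2875 0.0505] [0.4418 0.2285 0.0401] [0.5617 0.3375 0.06  ]
rack 0.06 0.075 358 [0.5012 0.2858 0.0678] [0.4418 0.229  0.0601] [0.5598 0.3384 0.075 ]
rack 0.075 0.09 349 [0.5023 0.2884 0.082 ] [0.4417 0.2313 0.075 ] [0.562  0.3387 0.0899]
rack 0.09 0.115 271 [0.5004 0.298  0.102 ] [0.4417 0.2396 0.0901] [0.5606 0.3391 0.115 ]
rack 0.115 0.15 950 [0.5012 0.2969 0.1295] [0.4416 0.2402 0.1152] [0.562  0.3523 0.1378]
test -0.01 0.006 7796 [ 0.5115 -0.147  -0.    ] [ 0.4051 -0.33   -0.0093] [0.6225 0.0116 0.006 ]
test 0.006 0.02 2839 [ 0.5141 -0.1718  0.0118] [ 0.4073 -0.3267  0.006 ] [0.6206 0.0114 0.02  ]
test 0.02 0.04 168 [ 0.5171 -0.1918  0.03  ] [ 0.4512 -0.248   0.0201] [ 0.5793 -0.0619  0.0399]
test 0.04 0.06 447 [ 0.514  -0.1923  0.0521] [ 0.4507 -0.2525  0.0401] [ 0.5809 -0.0164  0.06  ]
test 0.06 0.075 800 [ 0.5143 -0.1454  0.067 ] [ 0.4503 -0.2537  0.06  ] [ 0.5807 -0.0175  0.075 ]
test 0.075 0.09 383 [ 0.5153 -0.1461  0.0785] [ 0.4591 -0.2233  0.075 ] [ 0.5722 -0.0184  0.0899]
test 0.09 0.115 69 [ 0.5147 -0.1876  0.0938] [ 0.4588 -0.2185  0.0901] [ 0.5714 -0.0188  0.1149]
test 0.115 0.15 52 [ 0.5142 -0.0272  0.1215] [ 0.5066 -0.0345  0.1161] [ 0.5213 -0.0194  0.1248]
```

View pics/t_rack.png

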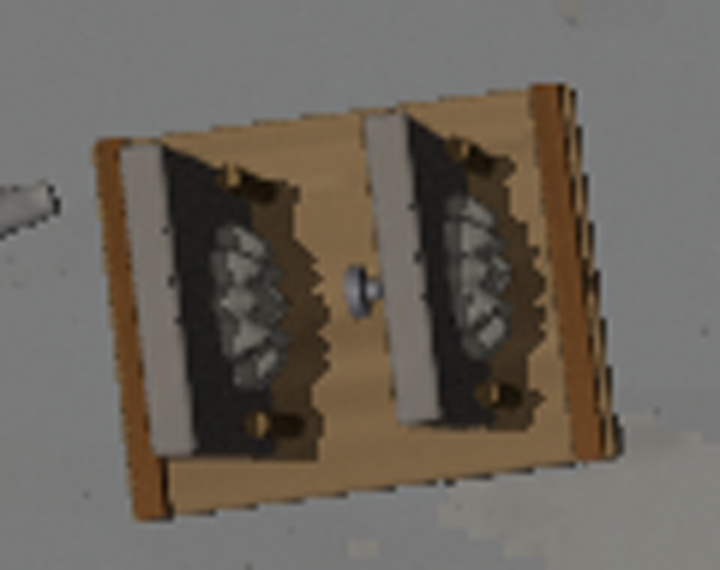

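View pics/t_test.png

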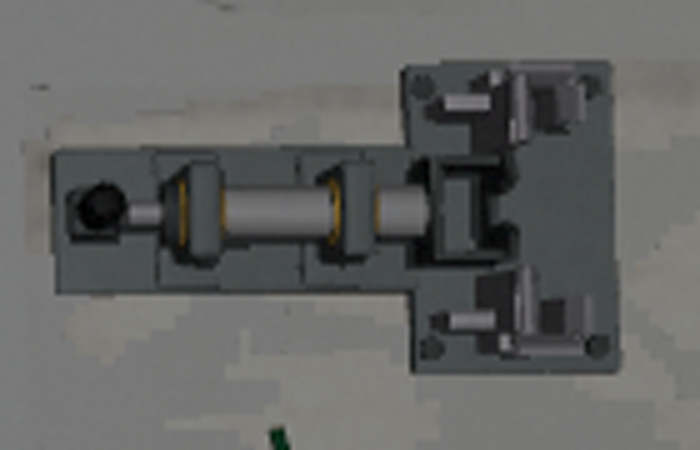

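View pics/s_rack.png

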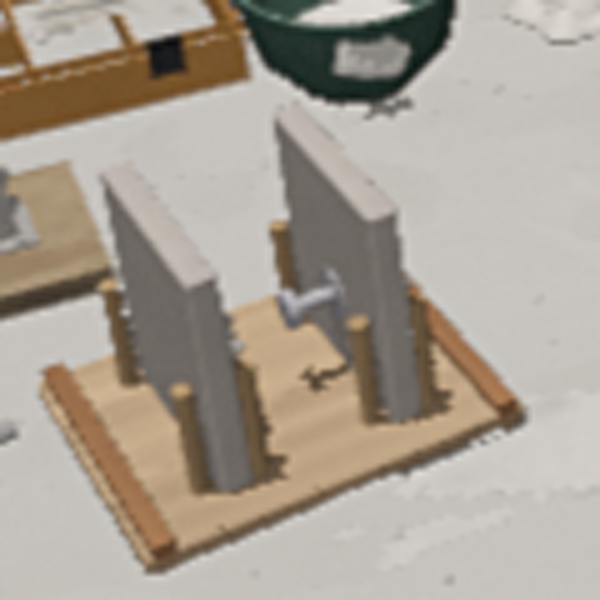

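```bash
python3 - <<'E'
from h import *
W=np.load("pics/W0.npy"); p=cv2.imread("pics/top0.png")
def rect(m,name):
    q=W[m][:, :2].astype(np.float32)*1000
    r=cv2.minAreaRect(q); print(name,len(q),np.round(r[0],1),np.round(r[1],1),round(r[2],2),'meanz',W[m][:,2].mean().round(4),'centroid',q.mean(0).round(1))
    c=q-q.mean(0);e,v=np.linalg.eigh(c.T@c);print('  pca dir',v[:,1],np.degrees(np.arctan2(v[1,1],v[0,1])).round(2), np.sqrt(12*e/len(q)).round(1))
top=(W[...,2]>.122)&(W[...,2]<.145)
U=np.arange(560)[None,:]+0*np.arange(420)[:,None]; V=np.arange(420)[:,None]+0*U
box=lambda a,b,c,d:(U>=a)&(U<b)&(V>=c)&(V<d)
rect(top&box(168,185,165,260),'plaqueR'); rect(top&box(125,148,165,260),'plaqueL')
# intersect bright top-face pixels with plane z=0.132
i=robot.camera_info("top")
def onplane(uv,z):
    uv=np.asarray(uv,float); r=np.stack([(uv[:,0]-i['cx'])/i['fx'],(uv[:,1]-i['cy'])/i['fy'],np.ones(len(uv))],1)
    rw=r@i['R']; C=-i['R'].T@i['t']; s=(z-C[2])/rw[:,2]; return C+rw*s[:,None]
g=p.min(2)
m=(g>95)&top&box(168,185,165,260)
q=onplane(np.argwhere(m)[:,::-1],.132)[:,:2].astype(np.float32)*1000
r=cv2.minAreaRect(q);print('bright R',m.sum(),r,q.mean(0)); c=q-q.mean(0);e,v=np.linalg.eigh(c.T@c);print(np.degrees(np.arctan2(v[1,1],v[0,1])),np.sqrt(12*e/len(q)))
# tester base
b=(W[...,2]>.007)&(W[...,2]<.018)
rect(b&box(368,418,170,245),'base'); 
rect((W[...,2]>.112)&(W[...,2]<.135)&box(295,320,190,225),'post')
rect((W[...,2]>.055)&(W[...,2]<.09)&box(335,358,195,225),'tube')
rect((W[...,2]>.072)&(W[...,2]<.085)&box(325,335,190,230),'block157')
rect((W[...,2]>.072)&(W[...,2]<.085)&box(357,365,190,230),'block88')
rect((W[...,2]>.075)&box(385,400,175,240),'cheeks')
E
```

```text
plaqueR 424 [506.9 254.4] [108.9  17.2] 7.41 meanz 0.1306 centroid [506.7 253.9]
  pca dir [-0.9920446 -0.1258868] -172.77 [ 16.7 108.7]
plaqueL 443 [496.4 339.2] [109.5  17.3] 6.95 meanz 0.1305 centroid [496.4 337.9]
  pca dir [-0.99225366 -0.12422839] -172.86 [ 16.7 108.9]
bright R 299 ((507.64251708984375, 255.33799743652344), (105.97502899169922, 12.338154792785645), 7.170804977416992) [506.8705  255.22267]
-173.02007 [ 12.330523 105.92333 ]
base 1600 [ 516.3 -228.8] [109.5 149. ] 89.56 meanz 0.0117 centroid [ 512.6 -234.1]
  pca dir [-0.9993446   0.03620002] 177.93 [116.1 146.1]
post 53 [514.  -26.9] [15.  14.7] 89.22 meanz 0.1214 centroid [514.1 -27.1]
  pca dir [-0.79465514  0.60706115] 142.62 [14.7 15.6]
tube 263 [ 513.9 -112.6] [40. 51.] 0.91 meanz 0.0655 centroid [ 514.7 -113.8]
  pca dir [-0.01063895  0.9999434 ] 90.61 [26.9 53.7]
block157 145 [515.1 -74.3] [20.  42.6] 89.8 meanz 0.0766 centroid [514.5 -75.7]
  pca dir [-0.9996911  -0.02485274] -178.58 [16.7 42.5]
block88 133 [ 514.8 -143.6] [16.  42.8] 88.78 meanz 0.0769 centroid [ 514.7 -144.3]
  pca dir [-0.99999946 -0.0010552 ] -179.94 [15.5 42.5]
cheeks 191 [457.7 -97. ] [105.5 319.4] 25.48 meanz 0.0947 centroid [ 513.9 -211.7]
  pca dir [-0.95960087  0.2813648 ] 163.66 [ 97.1 137.4]
```

```bash
cat >> h.py <<'E'
from scipy.spatial.transform import Rotation as Rn
def Rt(o=None):
    o=o or robot.observe(); return Rn.from_euler('xyz',o['tool_rot']).as_matrix()
def go(target,yawjaw,o=None):
    """target world TCP, jaw axis (tool z) yaw deg, pointing down -> dp, turn in tool axes"""
    o=o or robot.observe(); R=Rt(o); y=np.radians(yawjaw)
    z=np.array([np.cos(y),np.sin(y),0]); x=np.array([0,0,-1.]); G=np.stack([x,np.cross(z,x),z],1)
    return (R.T@(np.array(target)-o['tool_pos'])).round(4), np.degrees(Rn.from_matrix(R.T@G).as_rotvec()).round(2)
E
python3 - <<'E'
from h import *
R=Rt(); print(R.round(3))
for y in (90,-90): print(y,go([.515,-.17,.30],y))
i=robot.camera_info("wrist"); C=-i['R'].T@i['t'];print('cam rel tool',R.T@(C-robot.observe()['tool_pos']),'cam z in tool',R.T@i['R'][2],R.T@i['R'][0])
E
```

```text
[[-0.     0.959  0.285]
 [ 0.001  0.285 -0.959]
 [-1.     0.    -0.001]]
90 (array([-0.1093,  0.4452, -0.2152]), array([-1.6346e+02,  0.0000e+00, -9.0000e-02]))
-90 (array([-0.1093,  0.4452, -0.2152]), array([16.54, -0.06, -0.  ]))
cam rel tool [-0.19312995  0.06759454  0.00045422] cam z in tool [ 9.67151931e-01 -2.54198926e-01 -2.19319613e-04] [2.76723252e-04 1.90063065e-04 9.99999944e-01]
```

```bash
python3 - <<'E'
from h import *
print(go([.45,-.15,.32],-90))
E
```

```text
(array([-0.1292,  0.3886, -0.2529]), array([16.54, -0.06, -0.  ]))
```

move_arm:
  deltas:
    - {"dp": [-0.03,0.02,-0.012],"turn": [1,0,0]}
    - {"dp": [-0.06,0.05,-0.03],"turn": [3,0,0]}
    - {"dp": [-0.08,0.09,-0.06],"turn": [5,0,0]}
    - {"dp": [-0.1,0.13,-0.085],"turn": [7,0,0]}
    - {"dp": [-0.12,0.17,-0.11],"turn": [9,0,0]}
    - {"dp": [-0.129,0.21,-0.137],"turn": [11,0,0]}
    - {"dp": [-0.129,0.25,-0.163],"turn": [13,0,0]}
    - {"dp": [-0.129,0.29,-0.189],"turn": [15,0,0]}
    - {"dp": [-0.129,0.33,-0.215],"turn": [16,0,0]}
    - {"dp": [-0.129,0.36,-0.235],"turn": [16.5,0,0]}

```text
time: 1.15
tool_pos: [0.4289, -0.173, 0.3198]
tool_rot: [2.676, 1.57, 1.107]
contact_force: [0.4, -0.6, 1.3]
opening: 0.0916
```

move_arm:
  deltas:
    - {"dp": [0,0.02,-0.012],"turn": [0,0,0]}
    - {"dp": [0,0.028,-0.018],"turn": [0,0,0]}
    - {"dp": [0,0.028,-0.018],"turn": [0,0,0]}
    - {"dp": [0,0.028,-0.018],"turn": [0,0,0]}

```text
time: 1.55
tool_pos: [0.455, -0.1581, 0.3197]
tool_rot: [-1.354, 1.57, -2.924]
contact_force: [-0.3, 0.3, 0.6]
opening: 0.0916
```

```bash
python3 - <<'E'
from h import *
o=robot.observe();print(o['time'],o['tool_pos'],o['qpos'],np.abs(o['qvel']).max())
i=robot.camera_info("wrist");p,d=robot.read_camera("wrist");cv2.imwrite("pics/w1.png",p[:,:,::-1])
import pickle;pickle.dump((i,d,o),open("pics/w1.pkl","wb"))
E
```

```text
1.55 [ 0.45503113 -0.15807894  0.31968824] [-4.93174160e-01  1.91355897e-01  1.37889088e+00 -6.17887941e-04
  1.57206432e+00  1.07729414e+00] 0.01685255893510408
```

View pics/w1.png

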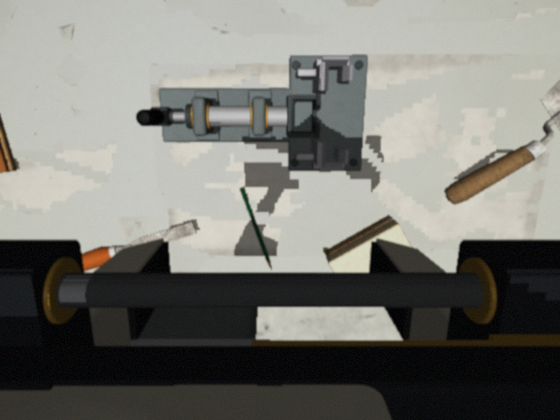

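```bash
python3 - <<'E'
from h import *
import pickle
i,d,o=pickle.load(open("pics/w1.pkl","rb"));W=pts("wrist",d,i)
crop("pics/w1.png",130,40,390,190,3,"pics/w1c.png")
X,Y,Z=W[...,0],W[...,1],W[...,2]
reg=(Y>-.32)&(Y<0.03)&(X>.40)&(X<.63)
def rect(m,n):
    q=W[m][:,:2].astype(np.float32)*1000
    if len(q)<5: print(n,len(q));return
    r=cv2.minAreaRect(q);print(n,len(q),np.round(r[0],1),np.round(r[1],1),round(r[2],2),'cen',q.mean(0).round(1),'z',W[m][:,2].mean().round(4))
print('bench z',np.median(Z[(Y>-.3)&(Y<-.1)&(X>.38)&(X<.42)]))
b=reg&(Z>.008)&(Z<.018)
rect(b&(Y<-.20),'base y<-.2'); 
q=W[b]; 
for lo,hi in [(.45,.47),(.47,.49),(.54,.56),(.56,.58)]:
    s=q[(q[:,0]>lo)&(q[:,0]<hi)]; print('y range at x',lo,np.percentile(s[:,1],[1,99]).round(4))
for lo,hi in [(-.27,-.26),(-.26,-.25),(-.23,-.22),(-.21,-.20)]:
    s=q[(q[:,1]>lo)&(q[:,1]<hi)]; print('x range at y',lo,np.percentile(s[:,0],[1,99]).round(4))
rect(reg&(Z>.115),'post')
t=reg&(Z>.073)&(Z<.085)
rect(t&(Y>-.1)&(Y<-.05),'b157');rect(t&(Y>-.165)&(Y<-.13),'b88')
h=reg&(Y<-.17)
for lo,hi in [(.04,.056),(.056,.07),(.07,.079),(.079,.088),(.088,.1)]:
    for s,nm in((X<.50,'near'),((X>.5)&(X<.535),'mid'),(X>.535,'far')): rect(h&s&(Z>lo)&(Z<hi),f'{lo}-{hi}{nm}')
E
```

```text
bench z -0.0008605406254213138
base y<-.2 4824 [ 514. -242.] [149.1  84. ] 0.03 cen [ 516.5 -247.2] z 0.0113
y range at x 0.45 [-0.2832 -0.1851]
y range at x 0.47 [-0.2814 -0.0178]
y range at x 0.54 [-0.2819 -0.0187]
y range at x 0.56 [-0.2828 -0.1849]
x range at y -0.27 [0.4411 0.587 ]
x range at y -0.26 [0.4725 0.587 ]
x range at y -0.23 [0.4398 0.587 ]
x range at y -0.21 [0.4401 0.5864]
post 84363 [ 483.2 -125.9] [ 78.9 210.7] 0.61 cen [ 480.  -160.7] z 0.4458
b157 522 [512.8 -77. ] [42.7 16.1] 0.13 cen [513.2 -77.7] z 0.0766
b88 520 [ 512.9 -147.1] [17.3 42.7] 89.34 cen [ 513.3 -146. ] z 0.0767
0.04-0.056near 358 [ 474.  -215.9] [73.6 50.4] 89.95 cen [ 465.8 -219.6] z 0.0498
0.04-0.056mid 81 [ 507.9 -202.8] [22.1 44.5] 44.08 cen [ 514.3 -212.2] z 0.0471
0.04-0.056far 378 [ 559.7 -215.4] [35.5 77.4] 7.69 cen [ 564.6 -220.7] z 0.0503
0.056-0.07near 301 [ 471.6 -218.3] [77.4 40.1] 57.68 cen [ 462.4 -233.5] z 0.0612
0.056-0.07mid 215 [ 517.5 -191.4] [41.3 32.9] 87.41 cen [ 516.3 -181.6] z 0.0647
0.056-0.07far 328 [ 557.9 -214.1] [36.2 81.4] 20.97 cen [ 568.7 -236.9] z 0.061
0.07-0.079near 195 [ 486.7 -204.1] [53.7 28.8] 46.88 cen [ 490.1 -198.1] z 0.074
0.07-0.079mid 250 [ 517.4 -197.6] [37.  33.7] 90.0 cen [ 520.3 -190.9] z 0.0736
0.07-0.079far 99 [ 543.7 -205.8] [25.9 49. ] 44.24 cen [ 542.1 -203.2] z 0.0743
0.079-0.088near 126 [ 477.7 -218.1] [43.2  9.9] 3.85 cen [ 476.4 -217.8] z 0.0824
0.079-0.088mid 56 [ 517.  -213.5] [34.1  4.8] 1.16 cen [ 522.  -213.4] z 0.0814
0.079-0.088far 124 [ 552.5 -218. ] [11.1 35.7] 85.15 cen [ 554.8 -218.4] z 0.0829
0.088-0.1near 126 [ 470.8 -217.2] [ 6.  28.8] 89.32 cen [ 471.  -216.9] z 0.0916
0.088-0.1mid 0
0.088-0.1far 137 [ 555.9 -217. ] [27.8  6.1] 2.13 cen [ 556.1 -216.4] z 0.0918
```

View pics/w1c.png

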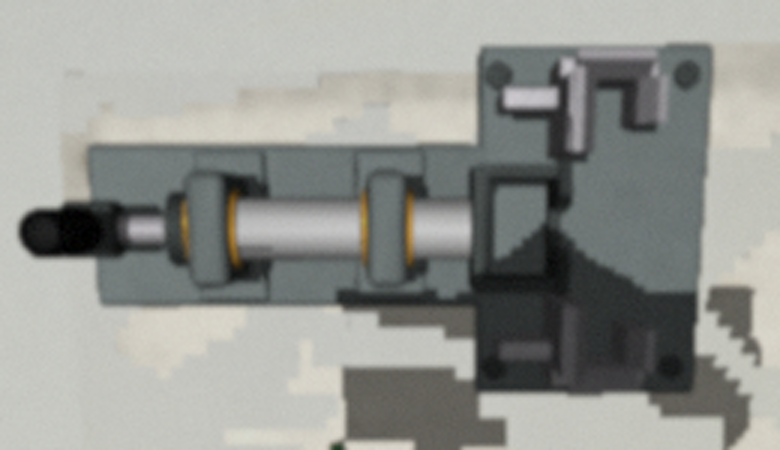

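```bash
python3 - <<'E'
from h import *
print(go([.455,.25,.32],-82.8))
E
```

```text
(array([-3.000e-04, -1.000e-04, -4.083e-01]), array([-7.22,  0.01,  0.04]))
```

move_arm:
  deltas:
    - {"dp": [0,0,-0.02],"turn": [0,0,0]}
    - {"dp": [0,0,-0.06],"turn": [-1,0,0]}
    - {"dp": [0,0,-0.108],"turn": [-2,0,0]}
    - {"dp": [0,0,-0.156],"turn": [-3,0,0]}
    - {"dp": [0,0,-0.204],"turn": [-4,0,0]}
    - {"dp": [0,0,-0.252],"turn": [-5,0,0]}
    - {"dp": [0,0,-0.3],"turn": [-6,0,0]}
    - {"dp": [0,0,-0.345],"turn": [-7,0,0]}
    - {"dp": [0,0,-0.385],"turn": [-7.2,0,0]}
    - {"dp": [0,0,-0.408],"turn": [-7.2,0,0]}

```text
time: 2.6
tool_pos: [0.4551, 0.252, 0.3199]
tool_rot: [2.975, 1.571, 1.531]
contact_force: [0.3, 0.2, -0.2]
opening: 0.0918
```

move_arm:
  deltas:
    - {"dp": [0,0,0],"turn": [0,0,0]}
    - {"dp": [0,0,0],"turn": [0,0,0]}
    - {"dp": [0,0,0],"turn": [0,0,0]}

```text
time: 2.9
tool_pos: [0.4556, 0.2489, 0.32]
tool_rot: [0.228, 1.57, -1.218]
contact_force: [0.3, 1.0, -0.1]
opening: 0.0916
```

```bash
python3 - <<'E'
from h import *
o=robot.observe();print(o['time'],o['tool_pos'],o['qpos'],np.abs(o['qvel']).max(),Rt(o)[:,2])
i=robot.camera_info("wrist");p,d=robot.read_camera("wrist");cv2.imwrite("pics/w2.png",p[:,:,::-1])
import pickle;pickle.dump((i,d,o),open("pics/w2.pkl","wb"))
W=pts("wrist",d,i);X,Y,Z=W[...,0],W[...,1],W[...,2]
for lo,hi in((.20,.295),(.295,.38)):
    m=(Z>.122)&(Z<.145)&(Y>lo)&(Y<hi)&(X>.42)&(X<.6)
    q=W[m][:,:2].astype(np.float32)*1000
    r=cv2.minAreaRect(q);print(len(q),r,q.mean(0),W[m][:,2].mean())
    if lo<.25:
        c=q-q.mean(0);e,v=np.linalg.eigh(c.T@c);print(np.degrees(np.arctan2(v[1,1],v[0,1])),np.sqrt(12*e/len(q)))
E
```

```text
2.9 [0.45563146 0.24890511 0.32004908] [ 3.52706397e-01  2.65781406e-01  1.28106477e+00 -5.93552424e-04
  1.59474654e+00  1.79904387e+00] 0.005532129246075254 [ 1.24123624e-01 -9.92266593e-01  5.78004793e-04]
1749 ((505.8804931640625, 254.77166748046875), (109.44534301757812, 15.800283432006836), 7.3708415031433105) [507.35214 254.72578] 0.13090330828484972
-172.78053 [ 16.03076 108.5833 ]
1860 ((495.347412109375, 338.5526123046875), (109.5571060180664, 16.50503921508789), 7.213542938232422) [497.38104 337.91528] 0.13051804541126089
```

View pics/w2.png

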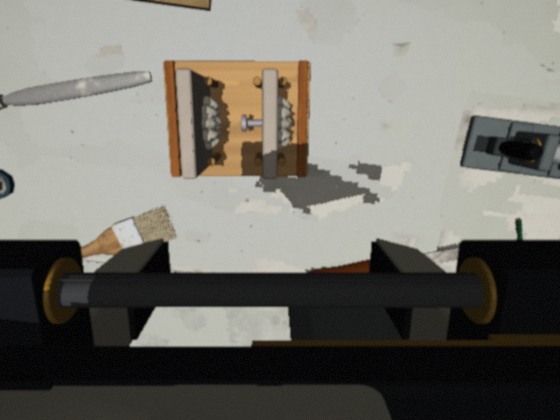

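```bash
python3 - <<'E'
from h import *
print(go([.506,.2548,.16],-82.8),go([.506,.2548,.097],-82.8))
E
```

```text
(array([0.1601, 0.0506, 0.0004]), array([-0.08,  0.02, -0.02])) (array([0.2231, 0.0506, 0.0003]), array([-0.08,  0.02, -0.02]))
```

move_arm:
  deltas:
    - {"dp": [0.02,0.02,0],"turn": [0,0,0]}
    - {"dp": [0.05,0.04,0],"turn": [0,0,0]}
    - {"dp": [0.08,0.0505,0],"turn": [0,0,0]}
    - {"dp": [0.1,0.0505,0],"turn": [0,0,0]}
    - {"dp": [0.12,0.0505,0],"turn": [0,0,0]}
    - {"dp": [0.13,0.0505,0],"turn": [0,0,0]}
    - {"dp": [0.13,0.0505,0],"turn": [0,0,0]}
    - {"dp": [0.13,0.0505,0],"turn": [0,0,0]}
  hand: 0.06
  squeeze: 40

```text
time: 3.75
tool_pos: [0.506, 0.2566, 0.1909]
tool_rot: [1.697, 1.569, 0.252]
contact_force: [-0.1, -0.1, 1.1]
opening: 0.0597
```

```bash
python3 - <<'E'
from h import *
o=robot.observe();print(o['time'],o['tool_pos'],o['opening'])
p,d=robot.read_camera("scene");cv2.imwrite("pics/s2.png",p[:,:,::-1])
p,d=robot.read_camera("wrist");cv2.imwrite("pics/w3.png",p[:,:,::-1])
crop("pics/s2.png",110,150,270,310,4,"pics/s2c.png")
print(go([.506,.2548,.097],-82.8))
E
```

```text
3.75 [0.50604617 0.25656903 0.19090113] 0.059741560539517694
(array([ 0.0943, -0.0007,  0.0021]), array([ 0.03, -0.02, -0.14]))
```

View pics/s2c.png

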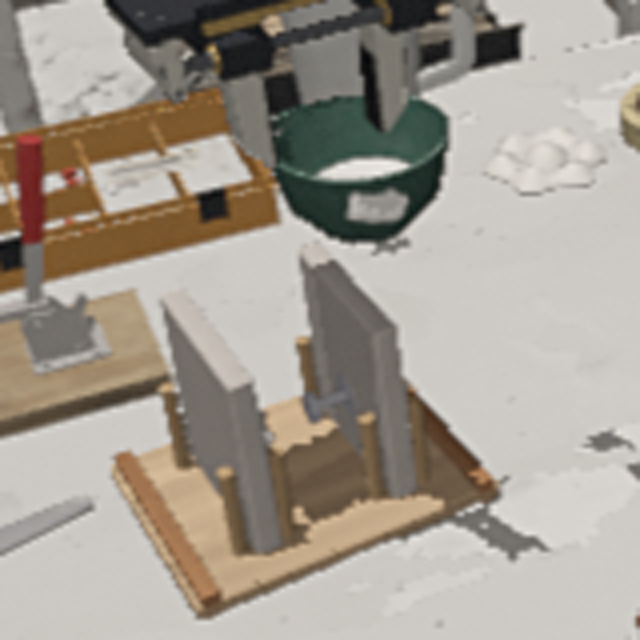

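View pics/w3.png

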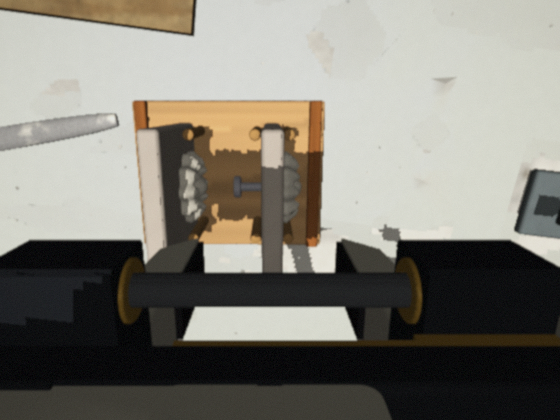

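move_arm:
  deltas:
    - {"dp": [0.025,0,0.002],"turn": [0,0,0]}
    - {"dp": [0.05,0,0.002],"turn": [0,0,0]}
    - {"dp": [0.07,0,0.002],"turn": [0,0,0]}
    - {"dp": [0.085,0,0.002],"turn": [0,0,0]}
    - {"dp": [0.094,0,0.002],"turn": [0,0,0]}
    - {"dp": [0.094,0,0.002],"turn": [0,0,0]}
    - {"dp": [0.094,0,0.002],"turn": [0,0,0]}

```text
time: 4.55
tool_pos: [0.5063, 0.2552, 0.0969]
tool_rot: [1.719, 1.569, 0.275]
contact_force: [0.9, 0.1, -0.8]
opening: 0.0601
```

move_arm:
  deltas:
    - {"dp": [0,0,0],"turn": [0,0,0]}
    - {"dp": [0,0,0],"turn": [0,0,0]}
    - {"dp": [0,0,0],"turn": [0,0,0]}
    - {"dp": [0,0,0],"turn": [0,0,0]}
    - {"dp": [0,0,0],"turn": [0,0,0]}
    - {"dp": [0,0,0],"turn": [0,0,0]}
  hand: 0

```text
time: 5.15
tool_pos: [0.5057, 0.2549, 0.0959]
tool_rot: [0.093, 1.571, -1.351]
contact_force: [0.0, 0.2, -0.2]
opening: 0.0164
```

```bash
python3 - <<'E'
from h import *
o=robot.observe();print(o['time'],o['tool_pos'],o['opening'],o['contact_force'],o['torque'],Rt(o)[:,2])
E
```

```text
5.15 [0.50572361 0.25489642 0.09589606] 0.016419805430462356 [ 0.02853325  0.17910696 -0.1690677 ] [ 0.04424822  0.02280254 -0.02899701] [ 1.26123958e-01 -9.92014484e-01  1.06711863e-04]
```

move_arm:
  deltas:
    - {"dp": [-0.015,0,0],"turn": [0,0,0]}
    - {"dp": [-0.035,0,0],"turn": [0,0,0]}
    - {"dp": [-0.06,0,0],"turn": [0,0,0]}
    - {"dp": [-0.09,0,0],"turn": [0,0,0]}
    - {"dp": [-0.12,0,0],"turn": [0,0,0]}
    - {"dp": [-0.15,0,0],"turn": [0,0,0]}
    - {"dp": [-0.17,0,0],"turn": [0,0,0]}
    - {"dp": [-0.18,0,0],"turn": [0,0,0]}
    - {"dp": [-0.18,0,0],"turn": [0,0,0]}

```text
time: 6.05
tool_pos: [0.5062, 0.2551, 0.2769]
tool_rot: [1.738, 1.569, 0.294]
contact_force: [0.2, 0.1, -0.4]
opening: 0.0004
```

```bash
python3 - <<'E'
from h import *
o=robot.observe();print(o['time'],o['tool_pos'],o['opening'],o['contact_force'],o['torque'])
p,d=robot.read_camera("scene");cv2.imwrite("pics/s3.png",p[:,:,::-1])
i=robot.camera_info("wrist");p,d=robot.read_camera("wrist");cv2.imwrite("pics/w4.png",p[:,:,::-1])
W=pts("wrist",d,i);
L=(W-o['tool_pos'])@Rt(o) # tool frame
np.save("pics/L4.npy",L)
# plaque top edge in tool frame: x ~ -.036
m=(L[...,0]>-.06)&(L[...,0]<.1)&(abs(L[...,2])<.011)&(L[...,1]>0.015)
q=L[m];print(len(q),q.min(0),q.max(0))
for lo in (-.045,-.04,-.035,-.03,-.025):
    s=q[(q[:,0]>lo)&(q[:,0]<lo+.005)]; print(lo,len(s),s.max(0) if len(s) else '')
print(go([.513,-.2345,.27],-90))
E
```

```text
6.05 [0.50616583 0.25510205 0.2768941 ] 0.00037860724541797694 [ 0.16279789  0.05276582 -0.41596585] [-0.01053195 -0.04758869  0.01040072]Traceback (most recent call last):
  File "<stdin>", line 10, in <module>
    return umr_minimum(a, axis, None, out, keepdims, initial, where)
ValueError: zero-size array to reduction operation minimum which has no identity
```

View pics/s3.png

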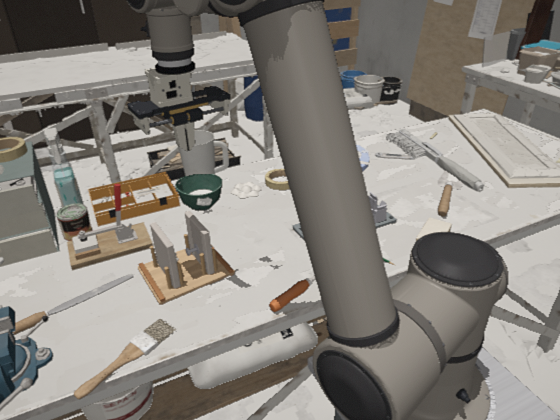

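View pics/w4.png

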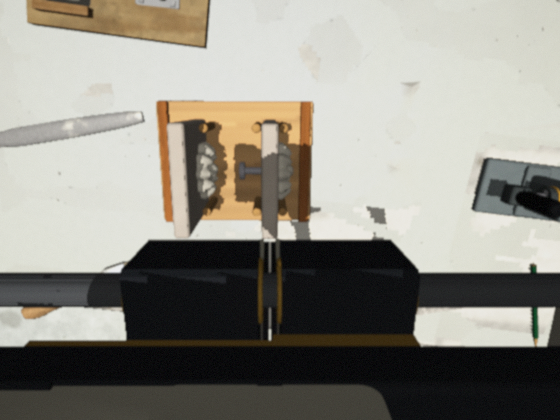

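move_arm:
  deltas:
    - {"dp": [0,0,0],"turn": [0,0,0]}
    - {"dp": [0.01,0,0],"turn": [0,0,0]}
    - {"dp": [0.025,0,0],"turn": [0,0,0]}
    - {"dp": [0.045,0,0],"turn": [0,0,0]}
    - {"dp": [0.065,0,0],"turn": [0,0,0]}
    - {"dp": [0.085,0,0],"turn": [0,0,0]}
    - {"dp": [0.095,0,0],"turn": [0,0,0]}
    - {"dp": [0.1,0,0],"turn": [0,0,0]}
    - {"dp": [0.1,0,0],"turn": [0,0,0]}
  hand: 0.06
  squeeze: 40

```text
time: 7.05
tool_pos: [0.5055, 0.2549, 0.1753]
tool_rot: [-1.297, 1.57, -2.741]
contact_force: [-0.3, -0.5, 0.8]
opening: 0.0598
```

```bash
python3 - <<'E'
from h import *
o=robot.observe();print(o['time'],o['tool_pos'],o['opening'])
p,d=robot.read_camera("wrist");cv2.imwrite("pics/w5.png",p[:,:,::-1])
p,d=robot.read_camera("top");cv2.imwrite("pics/t5.png",p[:,:,::-1]);crop("pics/t5.png",110,165,230,260,5,"pics/t5c.png")
print(go([.506,.2548,.0965],-82.8))
E
```

```text
7.05 [0.50550105 0.25485791 0.1752815 ] 0.05979086060608988
(array([ 0.08  , -0.0003,  0.0003]), array([ 0.05, -0.01, -0.07]))
```

View pics/w5.png

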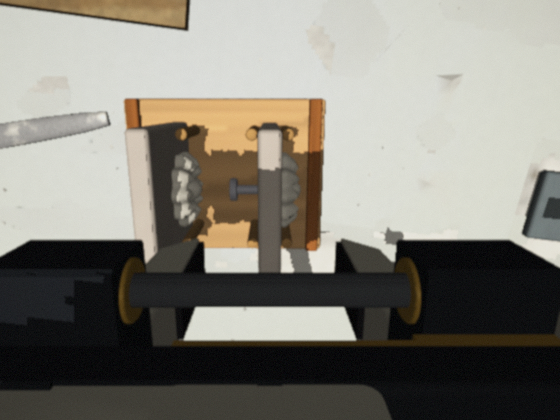

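Plaque is undisturbed, at column ~270, centred between the fingers. Descending again, with a longer close.

move_arm:
  deltas:
    - {"dp": [0.025,0,0],"turn": [0,0,0]}
    - {"dp": [0.05,0,0],"turn": [0,0,0]}
    - {"dp": [0.068,0,0],"turn": [0,0,0]}
    - {"dp": [0.077,0,0],"turn": [0,0,0]}
    - {"dp": [0.079,0,0],"turn": [0,0,0]}
    - {"dp": [0.079,0,0],"turn": [0,0,0]}

```text
time: 7.75
tool_pos: [0.5063, 0.2551, 0.0977]
tool_rot: [1.69, 1.569, 0.246]
contact_force: [0.3, -0.1, 0.1]
opening: 0.0601
```

move_arm:
  deltas:
    - {"dp": [0,0,0],"turn": [0,0,0]}
    - {"dp": [0,0,0],"turn": [0,0,0]}
    - {"dp": [0,0,0],"turn": [0,0,0]}
    - {"dp": [0,0,0],"turn": [0,0,0]}
    - {"dp": [0,0,0],"turn": [0,0,0]}
    - {"dp": [0,0,0],"turn": [0,0,0]}
    - {"dp": [0,0,0],"turn": [0,0,0]}
    - {"dp": [0,0,0],"turn": [0,0,0]}
    - {"dp": [0,0,0],"turn": [0,0,0]}
    - {"dp": [0,0,0],"turn": [0,0,0]}
  hand: 0
  squeeze: 55

```text
time: 8.75
tool_pos: [0.5057, 0.2549, 0.0969]
tool_rot: [0.01, 1.571, -1.435]
contact_force: [0.1, 0.2, 0.2]
opening: 0.0003
```

```bash
python3 - <<'E'
from h import *
o=robot.observe();print(o['time'],o['tool_pos'],o['opening'],o['contact_force'],o['torque'])
E
```

```text
8.75 [0.50571455 0.25492592 0.0968757 ] 0.00031088143156851567 [0.12896842 0.2096193  0.15949231] [-0.00800048 -0.0085002  -0.06159848]
```

```bash
python3 - <<'E'
from h import *
i=robot.camera_info("wrist");p,d=robot.read_camera("wrist");cv2.imwrite("pics/w6.png",p[:,:,::-1])
p,d2=robot.read_camera("scene");cv2.imwrite("pics/s6.png",p[:,:,::-1]);crop("pics/s6.png",110,120,270,310,3.1,"pics/s6c.png")
W=pts("scene",d2)
for v,u in((225,196),(235,200),(220,190)): print(W[v,u])
E
```

```text
[0.49265752 0.25818545 0.13067883]
[0.47198215 0.25703854 0.11561502]
[0.52191394 0.26373679 0.12860675]
```

View pics/w6.png

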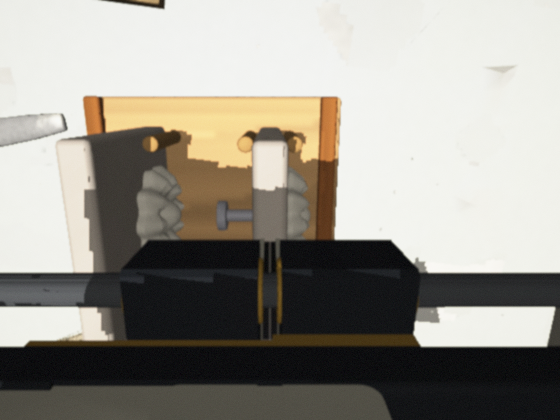

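View pics/s6c.png

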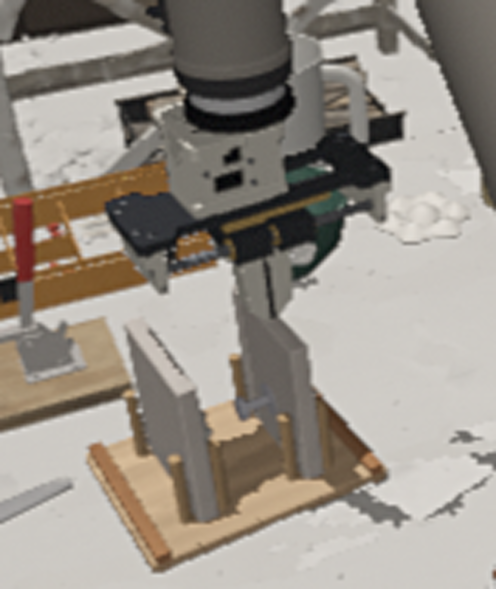

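```bash
python3 - <<'E'
from h import *
i=robot.camera_info("scene");print('cam',-i['R'].T@i['t'])
p,d2=robot.read_camera("scene");W=pts("scene",d2)
for v in range(196,240,3):
    print(v,[ (u,*W[v,u].round(3)) for u in (188,192,196,200)])
def proj(X): c=i['R']@np.array(X)+i['t']; return (c[0]/c[2]*i['fx']+i['cx'],c[1]/c[2]*i['fy']+i['cy'])
o=robot.observe();print(o['tool_pos'],proj(o['tool_pos']),proj(o['tool_pos']+[0,0,.019]),proj([.4513,.248,.132]),proj([.5605,.2617,.132]))
p3,d3=robot.read_camera("top");cv2.imwrite("pics/t6.png",p3[:,:,::-1]);W=pts("top",d3)
for v in range(185,245,5): print(v,[tuple(W[v,u].round(3)) for u in (170,174,178,182)])
E
```

```text
cam [-0.361754    0.45618101  0.71594531]
196 [(188, np.float64(0.475), np.float64(0.271), np.float64(0.22)), (192, np.float64(0.469), np.float64(0.264), np.float64(0.222)), (196, np.float64(0.468), np.float64(0.255), np.float64(0.22)), (200, np.float64(0.472), np.float64(0.246), np.float64(0.215))]
199 [(188, np.float64(0.466), np.float64(0.274), np.float64(0.218)), (192, np.float64(0.466), np.float64(0.265), np.float64(0.216)), (196, np.float64(0.468), np.float64(0.256), np.float64(0.212)), (200, np.float64(0.475), np.float64(0.246), np.float64(0.206))]
202 [(188, np.float64(0.467), np.float64(0.274), np.float64(0.211)), (192, np.float64(0.469), np.float64(0.265), np.float64(0.207)), (196, np.float64(0.47), np.float64(0.257), np.float64(0.204)), (200, np.float64(0.498), np.float64(0.241), np.float64(0.184))]
205 [(188, np.float64(0.467), np.float64(0.275), np.float64(0.204)), (192, np.float64(0.493), np.float64(0.261), np.float64(0.185)), (196, np.float64(0.498), np.float64(0.251), np.float64(0.179)), (200, np.float64(0.496), np.float64(0.242), np.float64(0.178))]
208 [(188, np.flo
[... 5295 characters left out ...]
t64(0.453), np.float64(0.192), np.float64(0.491)), (np.float64(0.453), np.float64(0.186), np.float64(0.499)), (np.float64(0.453), np.float64(0.18), np.float64(0.5)), (np.float64(0.453), np.float64(0.176), np.float64(0.497))]
235 [(np.float64(0.456), np.float64(0.292), np.float64(0.012)), (np.float64(0.447), np.float64(0.184), np.float64(0.505)), (np.float64(0.447), np.float64(0.179), np.float64(0.508)), (np.float64(0.447), np.float64(0.174), np.float64(0.505))]
240 [(np.float64(0.441), np.float64(0.19), np.float64(0.498)), (np.float64(0.44), np.float64(0.184), np.float64(0.507)), (np.float64(0.44), np.float64(0.174), np.float64(0.53)), (np.float64(0.44), np.float64(0.17), np.float64(0.527))]
```

View pics/t6.png

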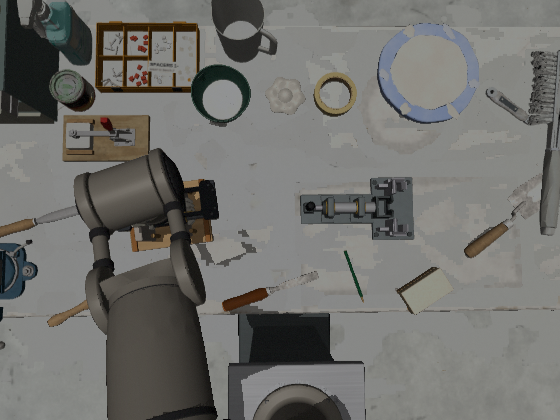

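```bash
python3 - <<'E'
from h import *
i=robot.camera_info("scene")
def proj(X): c=i['R']@np.array(X)+i['t']; return np.round((c[0]/c[2]*i['fx']+i['cx'],c[1]/c[2]*i['fy']+i['cy']),1)
P=np.array([.5062,.2551,.2769])
for dz in (0,.019,.035,.066): print('s3',dz,proj(P+[0,0,dz]))
P=np.array([.506,.2566,.1909])
z=np.array([.126,-.992,0])
for dz in (0,.019,.035,.066): print('s2',dz,proj(P+[0,0,dz]-z*.035),proj(P+[0,0,dz]+z*.035))
crop("pics/s3.png",110,60,250,220,4.0,"pics/s3c.png")
crop("pics/s2.png",110,100,270,220,4.0,"pics/s2d.png")
import pickle
I,d,o=pickle.load(open("pics/w2.pkl","rb"));W=pts("wrist",d,I);L=(W-o['tool_pos'])@Rt(o)
for (v,u) in ((245,165),(260,150),(280,130),(330,120),(245,375),(260,390),(330,420),(300,270)): print(v,u,L[v,u].round(4),d[v,u])
E
```

```text
s3 0 [187.7 164.7]
s3 0.019 [186.6 156.6]
s3 0.035 [185.7 149.7]
s3 0.066 [183.8 135.9]
s2 0 [177.1 204.2] [206.1 194.9]
s2 0.019 [175.9 196.8] [205.3 187.6]
s2 0.035 [174.9 190.4] [204.5 181.3]
s2 0.066 [172.9 177.7] [203.1 168.9]
245 165 [-0.0407  0.0093 -0.0453] 0.1622268
260 150 [-0.0559  0.0088 -0.0472] 0.14770325
280 130 [-0.1168  0.03   -0.031 ] 0.08344827
330 120 [-0.0883 -0.0016 -0.0476] 0.11905124
245 375 [-0.0406  0.0093  0.0468] 0.16231334
260 390 [-0.0567  0.0092  0.0484] 0.14677536
330 420 [-0.0895 -0.0007  0.0484] 0.117606655
300 270 [-0.1192  0.0264  0.0006] 0.08200469
```

View pics/s3c.png

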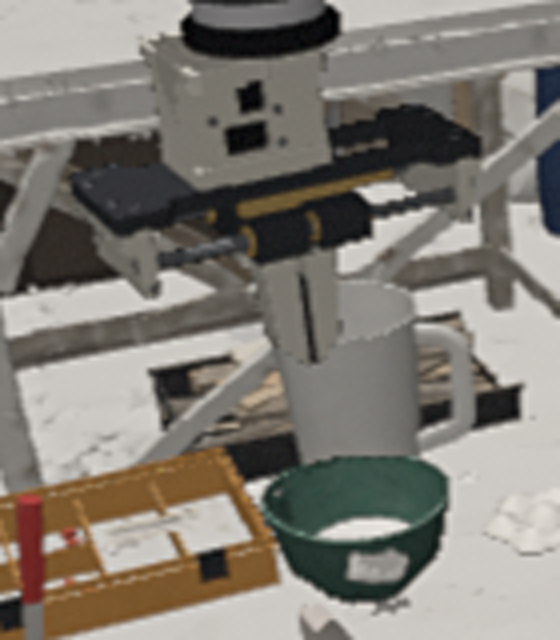

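View pics/s2d.png

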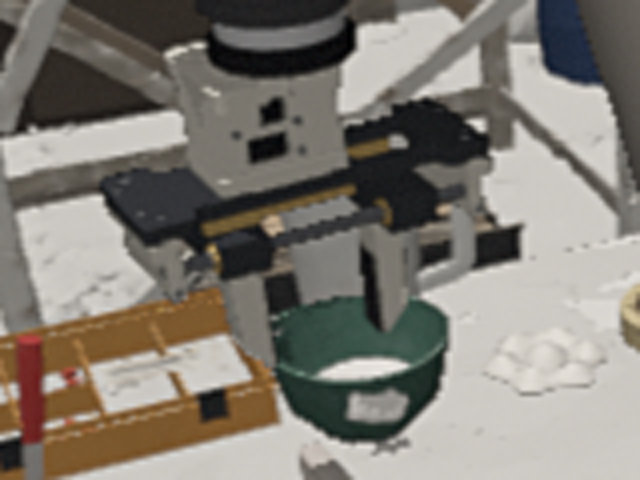

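move_arm:
  deltas:
    - {"dp": [-0.02,0,0],"turn": [0,0,0]}
    - {"dp": [-0.05,0,0],"turn": [0,0,0]}
    - {"dp": [-0.07,0,0],"turn": [0,0,0]}
    - {"dp": [-0.08,0,0],"turn": [0,0,0]}
    - {"dp": [-0.08,0,0],"turn": [0,0,0]}
    - {"dp": [-0.08,0,0],"turn": [0,0,0]}
    - {"dp": [-0.08,0,0],"turn": [0,0,0]}
  hand: 0.06

```text
time: 9.65
tool_pos: [0.505, 0.2546, 0.1754]
tool_rot: [-1.324, 1.568, -2.768]
contact_force: [-0.5, 0.5, 0.1]
opening: 0.0519
```

```bash
python3 - <<'E'
from h import *
print(robot.tcp_to_grasp)
o=robot.observe();print(o['time'],o['tool_pos'],o['opening'],np.abs(o['qvel']).max())
p,d=robot.read_camera("scene");cv2.imwrite("pics/s7.png",p[:,:,::-1])
W=pts("scene",d);L=(W-o['tool_pos'])@Rt(o)
m=(abs(L[...,1])<.02)&(abs(L[...,2])<.06)&(L[...,0]>-.12)&(L[...,0]<.03)&(W[...,2]>.137)
for s in(-1,1):
    q=L[m&(np.sign(L[...,2])==s)]; print(s,len(q),np.percentile(q,[1,50,99],axis=0).round(4).tolist())
vv,uu=np.nonzero(m);print(uu.min(),uu.max(),vv.min(),vv.max())
crop("pics/s7.png",110,120,270,260,4,"pics/s7c.png")
i=robot.camera_info("wrist");p,d=robot.read_camera("wrist");W=pts("wrist",d,i);L=(W-o['tool_pos'])@Rt(o)
for v in range(238,262,3): print(v,L[v,185].round(4),L[v,195].round(4),L[v,350].round(4))
E
```

```text
0.0188
9.65 [0.50498452 0.25462707 0.17543984] 0.05194857413530891 0.0029919536969912493
-1 241 [[-0.1183, -0.0143, -0.055], [-0.0713, -0.0102, -0.0371], [-0.0387, 0.0096, -0.0241]]
1 281 [[-0.1176, -0.0152, 0.0268], [-0.0718, -0.0096, 0.0309], [-0.0388, 0.0104, 0.0454]]
161 211 155 197
238 [ 0.1044 -0.0398 -0.0715] [ 0.1163 -0.0441 -0.0655] [ 0.1767 -0.0658  0.0858]
241 [ 0.1052 -0.0428 -0.0719] [-0.0389  0.0106 -0.0325] [-0.0391  0.0107  0.0361]
244 [-0.043   0.0107 -0.036 ] [-0.0428  0.0106 -0.0318] [-0.0435  0.0109  0.0352]
247 [-0.0457  0.0104 -0.0355] [-0.0465  0.0107 -0.031 ] [-0.0471  0.011   0.0344]
250 [-0.0489  0.0103 -0.0348] [-0.0503  0.0108 -0.0303] [-0.0502  0.0108  0.0338]
253 [-0.0542  0.0111 -0.0335] [-0.0529  0.0106 -0.0298] [-0.053   0.0106  0.0332]
256 [-0.0567  0.0108 -0.033 ] [-0.0537  0.0096 -0.0297] [-0.0559  0.0105  0.0326]
259 [-0.0602  0.0111 -0.0322] [-0.0558  0.0092 -0.0293] [-0.059   0.0106  0.0319]
```

View pics/s7c.png

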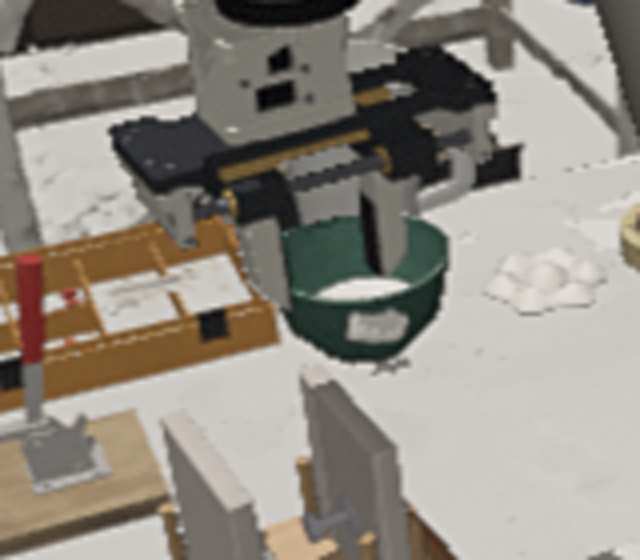

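```bash
python3 - <<'E'
from h import *
print(go([.506,.2548,.061],-82.8))
E
```

```text
(array([ 0.1147,  0.001 , -0.    ]), array([0.05, 0.03, 0.12]))
```

move_arm:
  deltas:
    - {"dp": [0.025,0.001,0],"turn": [0,0,0]}
    - {"dp": [0.045,0.001,0],"turn": [0,0,0]}
    - {"dp": [0.06,0.001,0],"turn": [0,0,0]}
    - {"dp": [0.075,0.001,0],"turn": [0,0,0]}
    - {"dp": [0.09,0.001,0],"turn": [0,0,0]}
    - {"dp": [0.105,0.001,0],"turn": [0,0,0]}
    - {"dp": [0.113,0.001,0],"turn": [0,0,0]}
    - {"dp": [0.114,0.001,0],"turn": [0,0,0]}
    - {"dp": [0.114,0.001,0],"turn": [0,0,0]}

```text
time: 10.65
tool_pos: [0.5068, 0.2551, 0.0629]
tool_rot: [-0.472, 1.571, -1.917]
contact_force: [0.8, -0.3, 0.4]
opening: 0.0597
```

move_arm:
  deltas:
    - {"dp": [0,0,0],"turn": [0,0,0]}
    - {"dp": [0,0,0],"turn": [0,0,0]}
    - {"dp": [0,0,0],"turn": [0,0,0]}
    - {"dp": [0,0,0],"turn": [0,0,0]}
    - {"dp": [0,0,0],"turn": [0,0,0]}
    - {"dp": [0,0,0],"turn": [0,0,0]}
    - {"dp": [0,0,0],"turn": [0,0,0]}
    - {"dp": [0,0,0],"turn": [0,0,0]}
    - {"dp": [0,0,0],"turn": [0,0,0]}
  hand: 0
  squeeze: 45

```text
time: 11.55
tool_pos: [0.5067, 0.2551, 0.0629]
tool_rot: [0.967, 1.571, -0.477]
contact_force: [-0.1, -0.6, -0.0]
opening: 0.0157
```

```bash
python3 - <<'E'
from h import *
o=robot.observe();print(o['time'],o['tool_pos'],o['opening'],o['contact_force'],o['torque'])
p,d=robot.read_camera("scene");cv2.imwrite("pics/s8.png",p[:,:,::-1])
crop("pics/s8.png",110,140,270,310,3.5,"pics/s8c.png")
E
```

```text
11.55 [0.50672008 0.25507044 0.0629385 ] 0.015678567532633463 [-0.09392544 -0.59245918 -0.01323772] [ 0.04825462  0.07706559 -0.00993268]
```

View pics/s8c.png

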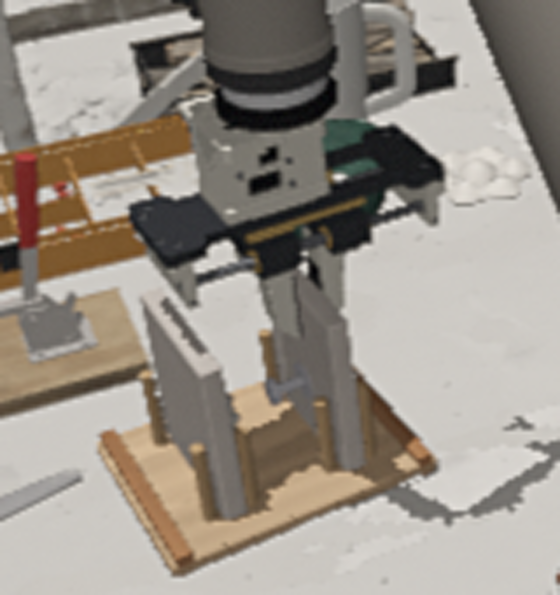

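move_arm:
  deltas:
    - {"dp": [-0.01,0,0],"turn": [0,0,0]}
    - {"dp": [-0.025,0,0],"turn": [0,0,0]}
    - {"dp": [-0.045,0,0],"turn": [0,0,0]}
    - {"dp": [-0.07,0,0],"turn": [0,0,0]}
    - {"dp": [-0.095,0,0],"turn": [0,0,0]}
    - {"dp": [-0.12,0,0],"turn": [0,0,0]}
    - {"dp": [-0.14,0,0],"turn": [0,0,0]}
    - {"dp": [-0.155,0,0],"turn": [0,0,0]}
    - {"dp": [-0.16,0,0],"turn": [0,0,0]}
    - {"dp": [-0.16,0,0],"turn": [0,0,0]}

```text
time: 12.6
tool_pos: [0.5068, 0.2551, 0.2234]
tool_rot: [1.679, 1.57, 0.235]
contact_force: [-0.6, -0.1, -2.5]
opening: 0.0158
```

```bash
python3 - <<'E'
from h import *
o=robot.observe();print(o['time'],o['tool_pos'],o['opening'],o['contact_force'],o['torque'])
p,d=robot.read_camera("scene");cv2.imwrite("pics/s9.png",p[:,:,::-1])
crop("pics/s9.png",100,80,280,310,2.6,"pics/s9c.png")
print(go([.5141,-.234,.223],-90))
E
```

```text
12.6 [0.50679631 0.25509474 0.22343607] 0.01580564387853934 [-0.5978037  -0.1223778  -2.50288306] [-0.04261986  0.0108521   0.03140227]
(array([-3.00e-04, -5.40e-02,  4.86e-01]), array([7.25, 0.02, 0.04]))
```

View pics/s9c.png

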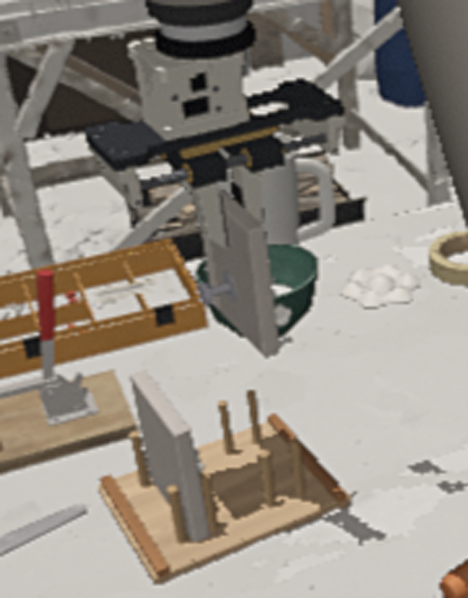

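move_arm:
  deltas:
    - {"dp": [0,-0.001,0.01],"turn": [0,0,0]}
    - {"dp": [0,-0.003,0.03],"turn": [0.5,0,0]}
    - {"dp": [0,-0.007,0.06],"turn": [1,0,0]}
    - {"dp": [0,-0.011,0.1],"turn": [1.5,0,0]}
    - {"dp": [0,-0.016,0.14],"turn": [2,0,0]}
    - {"dp": [0,-0.02,0.18],"turn": [3,0,0]}
    - {"dp": [0,-0.024,0.22],"turn": [4,0,0]}
    - {"dp": [0,-0.029,0.26],"turn": [5,0,0]}
    - {"dp": [0,-0.033,0.3],"turn": [6,0,0]}
    - {"dp": [0,-0.038,0.34],"turn": [7,0,0]}

```text
time: 13.65
tool_pos: [0.5109, -0.0891, 0.222]
tool_rot: [-1.713, 1.569, 3.003]
contact_force: [1.1, 0.0, -2.5]
opening: 0.016
```

```bash
python3 - <<'E'
from h import *
print(go([.5142,-.234,.223],-90))
E
```

```text
(array([-0.001 ,  0.0028,  0.1449]), array([ 0.19, -0.01,  0.09]))
```

move_arm:
  deltas:
    - {"dp": [0,0.001,0.035],"turn": [0.2,0,0]}
    - {"dp": [0,0.002,0.07],"turn": [0.2,0,0]}
    - {"dp": [0,0.003,0.1],"turn": [0.2,0,0]}
    - {"dp": [0,0.003,0.125],"turn": [0.2,0,0]}
    - {"dp": [0,0.003,0.14],"turn": [0.2,0,0]}
    - {"dp": [0,0.003,0.145],"turn": [0.2,0,0]}
    - {"dp": [0,0.003,0.145],"turn": [0.2,0,0]}
    - {"dp": [0,0.003,0.145],"turn": [0.2,0,0]}
    - {"dp": [0,0.003,0.145],"turn": [0.2,0,0]}

```text
time: 14.55
tool_pos: [0.5156, -0.2308, 0.223]
tool_rot: [3.084, 1.571, 1.515]
contact_force: [-0.1, 0.0, -3.3]
opening: 0.0159
```

```bash
cat > shot.py <<'E'
from h import *
import sys,pickle
k=sys.argv[1]
o=robot.observe();print(o['time'],o['tool_pos'].round(4),Rt(o)[:,2].round(4),o['opening'],o['contact_force'].round(2))
for n in sys.argv[2:]:
    i=robot.camera_info(n);p,d=robot.read_camera(n);cv2.imwrite(f"pics/{n}{k}.png",p[:,:,::-1]);pickle.dump((i,d,o),open(f"pics/{n}{k}.pkl","wb"))
E
python3 shot.py A scene wrist top; python3 - <<'E'
from h import *
crop("pics/sceneA.png",220,60,420,260,3,"pics/sAc.png")
print(go([.5142,-.234,.223],-90))
import pickle
for n in("wrist","top"):
    i,d,o=pickle.load(open(f"pics/{n}A.pkl","rb"));W=pts(n,d,i);L=(W-o['tool_pos'])@Rt(o)
    m=(L[...,0]>-.085)&(L[...,0]<-.06)&(abs(L[...,1])<.08)&(abs(L[...,2])<.012)&(abs(L[...,1])>.012)
    q=L[m]; 
    if len(q): print(n,len(q),np.percentile(q,[1,50,99],axis=0).round(4).tolist())
E
```

```text
14.55 [ 0.5156 -0.2308  0.223 ] [ 2.2e-03 -1.0e+00 -2.0e-04] 0.015851192092025967 [-0.12  0.01 -3.3 ]
(array([ 0.0001, -0.0015,  0.0028]), array([ 0.11,  0.01, -0.01]))
wrist 5782 [[-0.0697, -0.0183, -0.0072], [-0.0682, 0.0317, 0.0005], [-0.0643, 0.0534, 0.0085]]
top 136 [[-0.0715, -0.0531, -0.0089], [-0.0683, -0.0408, -0.0036], [-0.0615, 0.0536, 0.0074]]
```

View pics/sAc.png

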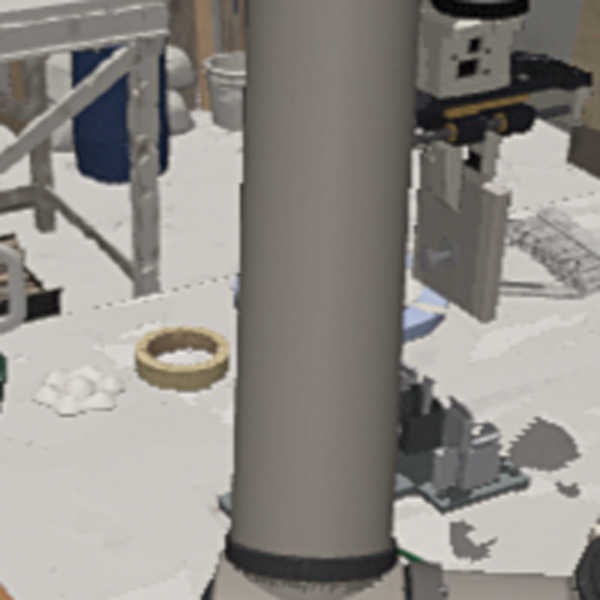

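View pics/wristA.png

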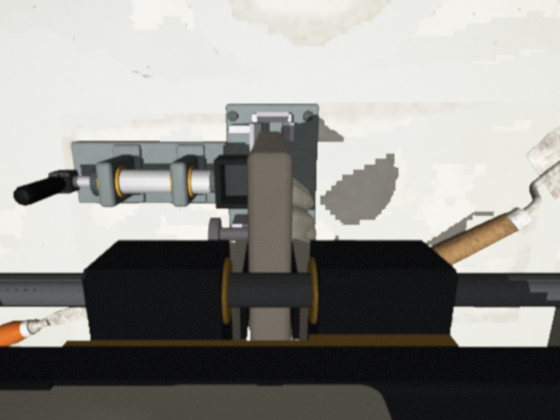

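View pics/topA.png

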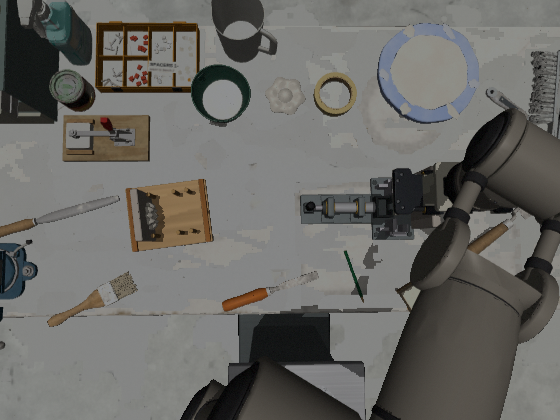

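```bash
python3 - <<'E'
from h import *
import pickle
i,d,o=pickle.load(open("pics/wristA.pkl","rb"));W=pts("wrist",d,i);X,Y,Z=W[...,0],W[...,1],W[...,2]
def rect(m,n):
    q=W[m][:,:2].astype(np.float32)*1000
    if len(q)<5: print(n,len(q));return
    r=cv2.minAreaRect(q);print(n,len(q),np.round(r[0],1),np.round(r[1],1),round(r[2],2),'p1-99',np.percentile(q,[2,98],axis=0).round(1).tolist(),'z',W[m][:,2].mean().round(4))
rect((Z>.073)&(Z<.085)&(Y>-.11)&(Y<-.05)&(X>.45)&(X<.58),'b157');rect((Z>.073)&(Z<.085)&(Y>-.165)&(Y<-.13)&(X>.45)&(X<.58),'b88')
b=(Z>.008)&(Z<.018)&(X>.43)&(X<.62)
q=W[b&(X>.578)&(Y<-.15)];print('far strip y',np.percentile(q[:,1],[1,99]))
q=W[b&(Y<-.26)&(Y>-.28)];print('x max',np.percentile(q[:,0],[90,99]))
f=(X>.535)&(X<.6)&(Y>-.27)&(Y<-.19)
for lo,hi in((.03,.05),(.05,.058),(.058,.066),(.066,.08),(.08,.086),(.086,.1)): rect(f&(Z>lo)&(Z<hi),(lo,hi))
crop("pics/wristA.png",200,90,340,250,4.5,"pics/wAc.png")
# lines
q=(W-o['tool_pos'])@Rt(o)
E
```

```text
b157 757 [513.6 -78. ] [15.9 43. ] 89.67 p1-99 [[493.2, -85.0], [534.1, -70.7]] z 0.0766
b88 753 [ 513.8 -146.4] [16.4 42.9] 88.93 p1-99 [[493.6, -153.8], [534.3, -138.9]] z 0.0766
far strip y [-0.28193869 -0.18515716]
x max [0.58001266 0.58818618]
(0.03, 0.05) 94 [ 561.1 -219.4] [34.5 72.3] 25.91 p1-99 [[537.2, -250.5], [577.5, -192.0]] z 0.043
(0.05, 0.058) 432 [ 560.9 -219.9] [34.6 72.3] 24.16 p1-99 [[537.3, -251.0], [577.4, -192.9]] z 0.0526
(0.058, 0.066) 371 [ 560.2 -219.6] [35.9 70.4] 20.47 p1-99 [[537.2, -253.6], [579.4, -197.7]] z 0.0613
(0.066, 0.08) 87 [ 548.5 -208.8] [16.9 43.2] 54.18 p1-99 [[535.1, -214.1], [570.0, -190.1]] z 0.072
(0.08, 0.086) 34 [ 566.5 -220. ] [7.8 6. ] 0.44 p1-99 [[563.0, -223.0], [570.3, -217.5]] z 0.0836
(0.086, 0.1) 154 [ 558.9 -217.5] [ 6. 23.] 89.16 p1-99 [[549.3, -220.5], [569.7, -214.4]] z 0.0911
```

View pics/wAc.png

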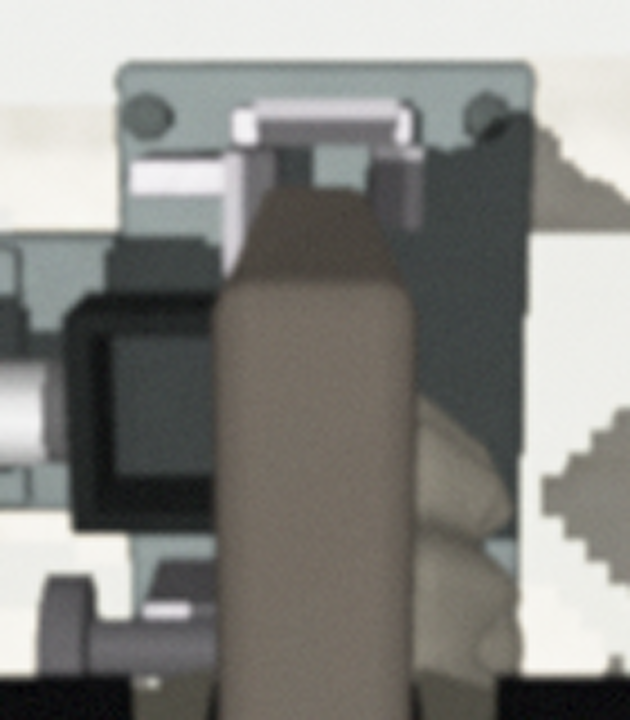

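move_arm:
  deltas:
    - {"dp": [0.01,-0.0015,0.003],"turn": [0.1,0,0]}
    - {"dp": [0.03,-0.0015,0.003],"turn": [0.1,0,0]}
    - {"dp": [0.05,-0.0015,0.003],"turn": [0.1,0,0]}
    - {"dp": [0.062,-0.0015,0.003],"turn": [0.1,0,0]}
    - {"dp": [0.065,-0.0015,0.003],"turn": [0.1,0,0]}
    - {"dp": [0.065,-0.0015,0.003],"turn": [0.1,0,0]}
    - {"dp": [0.065,-0.0015,0.003],"turn": [0.1,0,0]}

```text
time: 15.4
tool_pos: [0.5145, -0.2354, 0.1588]
tool_rot: [0.932, 1.569, -0.64]
contact_force: [0.2, -0.1, -1.9]
opening: 0.0154
```

```bash
python3 shot.py B wrist scene; python3 - <<'E'
from h import *
print(go([.514,-.234,.158],-90))
import pickle
i,d,o=pickle.load(open("pics/wristB.pkl","rb"));W=pts("wrist",d,i);L=(W-o['tool_pos'])@Rt(o)
m=(L[...,0]>-.085)&(L[...,0]<-.06)&(abs(L[...,1])<.08)&(abs(L[...,2])<.012)&(abs(L[...,1])>.012)
q=L[m];print(np.percentile(q,[1,50,99],axis=0).round(4).tolist())
s=q[q[:,1]>.04];print('far z mid',np.percentile(s[:,2],[2,98]));s=q[(q[:,1]>.012)&(q[:,1]<.03)];print('near z',np.percentile(s[:,2],[2,98]))
crop("pics/wristB.png",180,60,360,240,4,"pics/wBc.png"); crop("pics/sceneB.png",330,100,430,240,4,"pics/sBc.png")
E
```

```text
15.4 [ 0.5145 -0.2354  0.1588] [-9.e-04 -1.e+00  1.e-03] 0.015390205345234784 [ 0.19 -0.08 -1.9 ]
(array([ 0.0009, -0.0005, -0.0014]), array([-0.05,  0.06, -0.09]))
[[-0.0697, -0.0183, -0.0073], [-0.0681, 0.0316, 0.0004], [-0.0643, 0.0534, 0.0084]]
far z mid [-0.00693016  0.00804974]
near z [-0.00713141  0.00819941]
```

View pics/wBc.png

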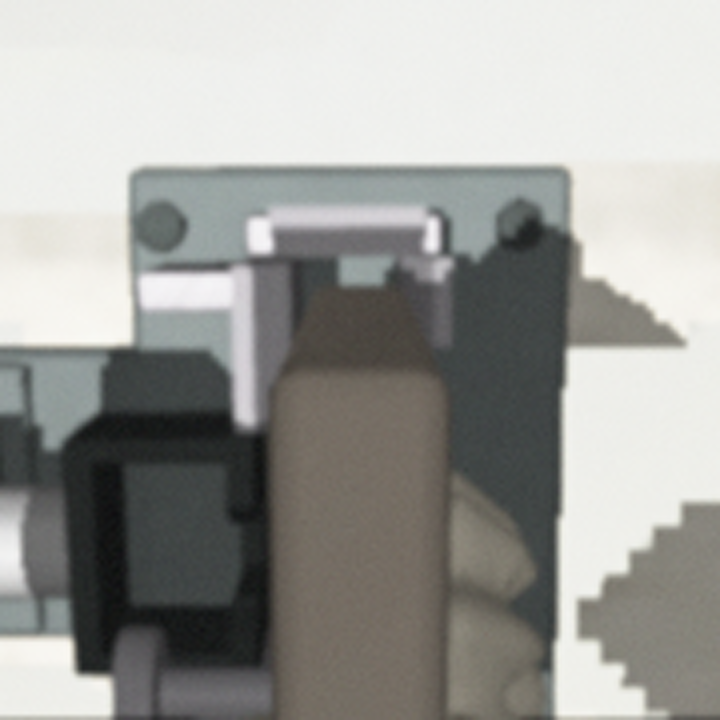

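View pics/sBc.png

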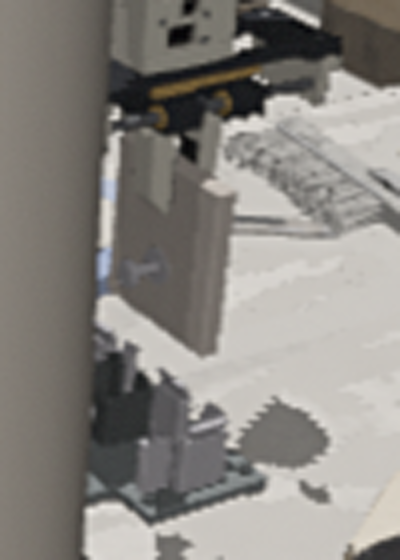

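```bash
python3 - <<'E'
from h import *
import pickle
i,d,o=pickle.load(open("pics/wristB.pkl","rb"));W=pts("wrist",d,i)
for cy in (265,290,320,360):
    v=60+cy//4; print('row',v,'X..')
    print([(u,*(W[v,u]*1000).round(0).astype(int)) for u in range(234,300,2)])
E
```

```text
row 126 X..
[(234, np.int64(567), np.int64(-206), np.int64(31)), (236, np.int64(567), np.int64(-208), np.int64(31)), (238, np.int64(570), np.int64(-214), np.int64(91)), (240, np.int64(570), np.int64(-216), np.int64(93)), (242, np.int64(570), np.int64(-217), np.int64(91)), (244, np.int64(570), np.int64(-218), np.int64(91)), (246, np.int64(570), np.int64(-220), np.int64(88)), (248, np.int64(570), np.int64(-221), np.int64(86)), (250, np.int64(570), np.int64(-222), np.int64(83)), (252, np.int64(570), np.int64(-223), np.int64(79)), (254, np.int64(568), np.int64(-223), np.int64(42)), (256, np.int64(566), np.int64(-224), np.int64(11)), (258, np.int64(566), np.int64(-226), np.int64(12)), (260, np.int64(566), np.int64(-228), np.int64(10)), (262, np.int64(566), np.int64(-229), np.int64(11)), (264, np.int64(566), np.int64(-231), np.int64(11)), (266, np.int64(566), np.int64(-233), np.int64(11)), (268, np.int64(566), np.int64(-235), np.int64(10)), (270, np.int64(566), np.int64(-237), np.int64(10)), (272, np.int64(566), np.int64(-238), np.int64(11)), (274, np.int64(566), np.int64(-240), np.int64(1
[... 5161 characters left out ...]
 np.int64(223)), (274, np.int64(568), np.int64(-237), np.int64(223)), (276, np.int64(568), np.int64(-238), np.int64(223)), (278, np.int64(568), np.int64(-239), np.int64(222)), (280, np.int64(568), np.int64(-240), np.int64(222)), (282, np.int64(568), np.int64(-240), np.int64(222)), (284, np.int64(568), np.int64(-241), np.int64(222)), (286, np.int64(568), np.int64(-242), np.int64(220)), (288, np.int64(567), np.int64(-243), np.int64(214)), (290, np.int64(545), np.int64(-255), np.int64(12)), (292, np.int64(545), np.int64(-257), np.int64(11)), (294, np.int64(545), np.int64(-259), np.int64(11)), (296, np.int64(545), np.int64(-260), np.int64(12)), (298, np.int64(545), np.int64(-262), np.int64(10))]
```

move_arm:
  deltas:
    - {"dp": [0,-0.0005,-0.0018],"turn": [0,0,0]}
    - {"dp": [0.01,-0.0005,-0.0018],"turn": [0,0,0]}
    - {"dp": [0.022,-0.0005,-0.0018],"turn": [0,0,0]}
    - {"dp": [0.034,-0.0005,-0.0018],"turn": [0,0,0]}
    - {"dp": [0.044,-0.0005,-0.0018],"turn": [0,0,0]}
    - {"dp": [0.05,-0.0005,-0.0018],"turn": [0,0,0]}
    - {"dp": [0.05,-0.0005,-0.0018],"turn": [0,0,0]}

```text
time: 16.2
tool_pos: [0.5129, -0.2329, 0.1066]
tool_rot: [-2.103, 1.568, 2.608]
contact_force: [0.2, 0.6, -2.6]
opening: 0.0158
```

```bash
python3 shot.py C wrist; python3 - <<'E'
from h import *
print(go([.514,-.2335,.063],-90))
crop("pics/wristC.png",160,60,360,240,4,"pics/wCc.png")
E
```

```text
16.2 [ 0.5129 -0.2329  0.1066] [-0.001  -1.     -0.0012] 0.015756800839282485 [ 0.18  0.62 -2.58]
(array([0.0444, 0.0007, 0.0004]), array([-0.06, -0.02,  0.04]))
```

View pics/wCc.png

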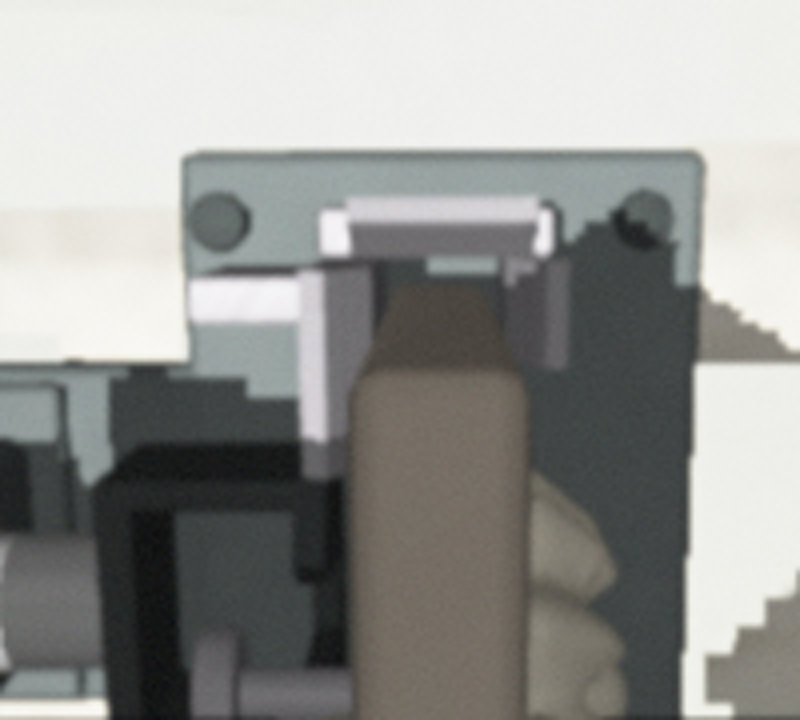

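move_arm:
  deltas:
    - {"dp": [0.006,0.0007,0.0004],"turn": [0,0,0]}
    - {"dp": [0.012,0.0007,0.0004],"turn": [0,0,0]}
    - {"dp": [0.018,0.0007,0.0004],"turn": [0,0,0]}
    - {"dp": [0.024,0.0007,0.0004],"turn": [0,0,0]}
    - {"dp": [0.03,0.0007,0.0004],"turn": [0,0,0]}

```text
time: 16.75
tool_pos: [0.5142, -0.2336, 0.0773]
tool_rot: [-1.618, 1.571, 3.093]
contact_force: [0.2, -0.3, -2.8]
opening: 0.0157
```

```bash
python3 shot.py D; python3 - <<'E'
from h import *
print(go([.514,-.2335,.063],-90))
E
```

```text
16.75 [ 0.5142 -0.2336  0.0773] [-9.e-04 -1.e+00 -0.e+00] 0.015660969334929904 [ 0.24 -0.34 -2.78]
(array([ 0.0143, -0.0002, -0.0001]), array([-0.05, -0.  ,  0.01]))
```

move_arm:
  deltas:
    - {"dp": [0.004,0,0],"turn": [0,0,0]}
    - {"dp": [0.008,0,0],"turn": [0,0,0]}
    - {"dp": [0.011,0,0],"turn": [0,0,0]}
    - {"dp": [0.0135,0,0],"turn": [0,0,0]}
    - {"dp": [0.0145,0,0],"turn": [0,0,0]}
    - {"dp": [0.0145,0,0],"turn": [0,0,0]}

```text
time: 17.35
tool_pos: [0.5142, -0.2336, 0.0634]
tool_rot: [-1.407, 1.571, -2.979]
contact_force: [-0.4, -0.4, -2.1]
opening: 0.0155
```

```bash
python3 shot.py E wrist scene; python3 - <<'E'
from h import *
crop("pics/wristE.png",120,60,360,240,3.3,"pics/wEc.png");crop("pics/sceneE.png",290,130,430,260,4,"pics/sEc.png")
E
```

```text
17.35 [ 0.5142 -0.2336  0.0634] [-0.001 -1.     0.   ] 0.015484885509854662 [-0.37 -0.44 -2.13]
```

View pics/wEc.png

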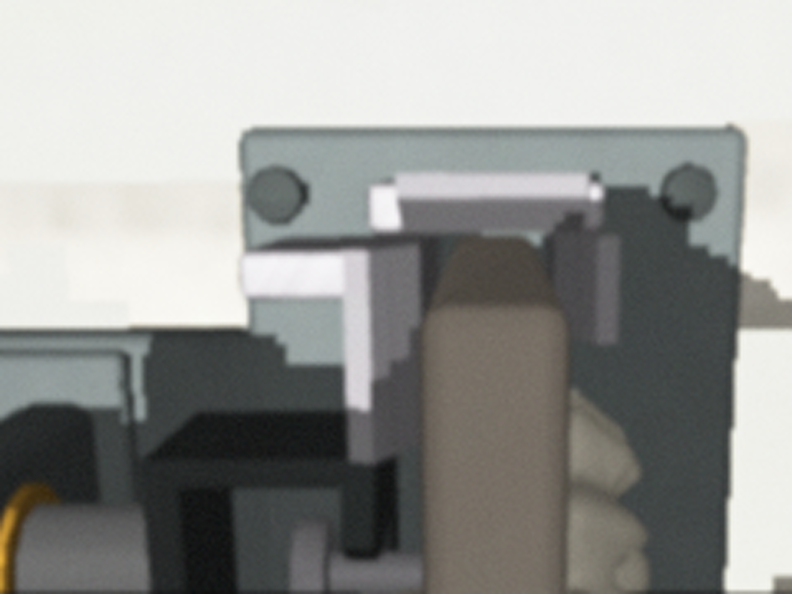

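View pics/sEc.png

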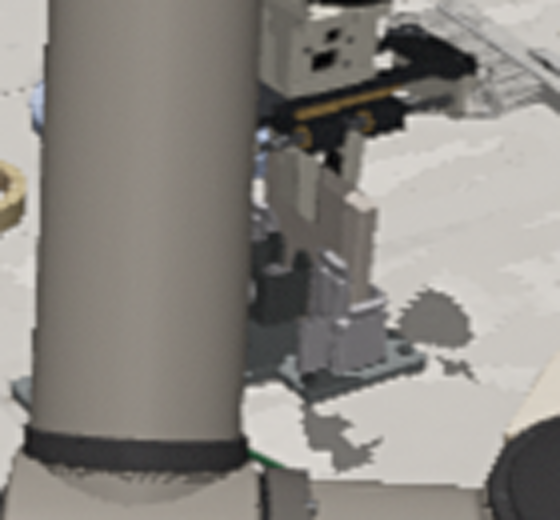

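move_arm:
  deltas:
    - {"dp": [0.001,0,0],"turn": [0,0,0]}
    - {"dp": [0.002,0,0],"turn": [0,0,0]}
    - {"dp": [0.002,0,0],"turn": [0,0,0]}

```text
time: 17.75
tool_pos: [0.5146, -0.2338, 0.0629]
tool_rot: [0.944, 1.569, -0.628]
contact_force: [-2.6, 2.3, 7.5]
opening: 0.016
```

```bash
python3 shot.py F
```

```text
17.75 [ 0.5146 -0.2338  0.0629] [-9.e-04 -1.e+00  9.e-04] 0.01600650140290446 [-2.55  2.32  7.5 ]
```

move_arm:
  deltas:
    - {"dp": [-0.001,0,0],"turn": [0,0,0]}
    - {"dp": [-0.001,0,0],"turn": [0,0,0]}
    - {"dp": [-0.001,0,0],"turn": [0,0,0]}
    - {"dp": [-0.001,0,0],"turn": [0,0,0]}
    - {"dp": [-0.001,0,0],"turn": [0,0,0]}
    - {"dp": [-0.001,0,0],"turn": [0,0,0]}
  hand: 0.045

```text
time: 18.35
tool_pos: [0.5142, -0.2336, 0.0623]
tool_rot: [-1.57, 1.571, -3.142]
contact_force: [-0.0, 0.5, -0.2]
opening: 0.0449
```

move_arm:
  deltas:
    - {"dp": [-0.01,0,0],"turn": [0,0,0]}
    - {"dp": [-0.03,0,0],"turn": [0,0,0]}
    - {"dp": [-0.055,0,0],"turn": [0,0,0]}
    - {"dp": [-0.085,0,0],"turn": [0,0,0]}
    - {"dp": [-0.115,0,0],"turn": [0,0,0]}
    - {"dp": [-0.14,0,0],"turn": [0,0,0]}
    - {"dp": [-0.15,0,0],"turn": [0,0,0]}

```text
time: 19.05
tool_pos: [0.5153, -0.2342, 0.2159]
tool_rot: [0.999, 1.565, -0.573]
contact_force: [-0.8, 0.2, 0.3]
opening: 0.0448
```

```bash
python3 shot.py G; python3 - <<'E'
from h import *
print(go([.514,-.05,.25],-90))
E
```

```text
19.05 [ 0.5153 -0.2342  0.2159] [-9.e-04 -1.e+00  3.e-03] 0.044822193085332744 [-0.78  0.17  0.3 ]
(array([-0.0346, -0.0013, -0.1841]), array([-0.05,  0.17, -0.26]))
```

move_arm:
  deltas:
    - {"dp": [-0.01,-0.01,-0.015],"turn": [0,0,0]}
    - {"dp": [-0.025,-0.025,-0.045],"turn": [0,0,0]}
    - {"dp": [-0.035,-0.045,-0.08],"turn": [0,0,0]}
    - {"dp": [-0.035,-0.06,-0.11],"turn": [0,0,0]}
    - {"dp": [-0.035,-0.07,-0.128],"turn": [0,0,0]}
    - {"dp": [-0.035,-0.075,-0.134],"turn": [0,0,0]}
    - {"dp": [-0.035,-0.075,-0.134],"turn": [0,0,0]}
    - {"dp": [-0.035,-0.075,-0.134],"turn": [0,0,0]}

```text
time: 19.85
tool_pos: [0.4398, -0.1003, 0.2473]
tool_rot: [0.118, 1.57, -1.454]
contact_force: [1.0, -0.5, -0.1]
opening: 0.0447
```

```bash
python3 shot.py H wrist top scene; python3 - <<'E'
from h import *
crop("pics/wristH.png",60,10,440,240,2.1,"pics/wHc.png");crop("pics/topH.png",280,160,430,260,4,"pics/tHc.png");crop("pics/sceneH.png",230,120,430,270,3,"pics/sHc.png")
import pickle
for n in("wrist","top"):
    i,d,o=pickle.load(open(f"pics/{n}H.pkl","rb"));W=pts(n,d,i);X,Y,Z=W[...,0],W[...,1],W[...,2]
    m=(Z>.122)&(Z<.145)&(X>.44)&(X<.6)&(Y<-.2)&(Y>-.27);q=W[m]*1000
    if len(q): print(n,'plaque',len(q),cv2.minAreaRect(q[:,:2].astype(np.float32)),np.percentile(q[:,2],[5,50,95]))
    m=(Z>.115)&(Z<.13)&(X>.49)&(X<.54)&(Y<.0)&(Y>-.06);q=W[m]*1000
    if len(q): print(n,'post',len(q),cv2.minAreaRect(q[:,:2].astype(np.float32)),np.median(q[:,2]))
E
```

```text
19.85 [ 0.4398 -0.1003  0.2473] [-1.2e-03 -1.0e+00  4.0e-04] 0.044668557638800344 [ 0.96 -0.55 -0.11]
wrist plaque 3186 ((513.1400146484375, -233.6481170654297), (16.340415954589844, 109.37854766845703), 89.87158966064453) [124.36991201 130.83664386 132.28478576]
wrist post 365 ((512.849853515625, -28.76364517211914), (16.835155487060547, 17.11664581298828), 42.88407897949219) 122.00895855692617
top plaque 44 ((560.7745361328125, -235.55709838867188), (21.61823272705078, 12.104277610778809), 23.910795211791992) [129.10805811 131.8710812  133.80180268]
top post 53 ((513.9761352539062, -26.69124984741211), (15.122692108154297, 15.157357215881348), 87.9163818359375) 121.95946904595007
```

View pics/wHc.png

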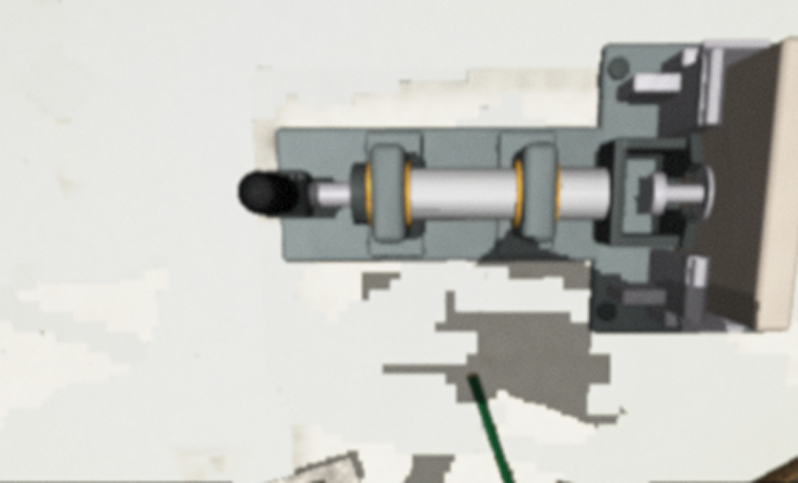

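View pics/tHc.png

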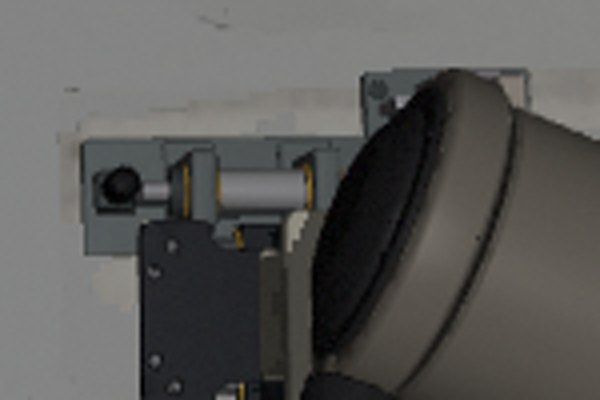

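View pics/sHc.png

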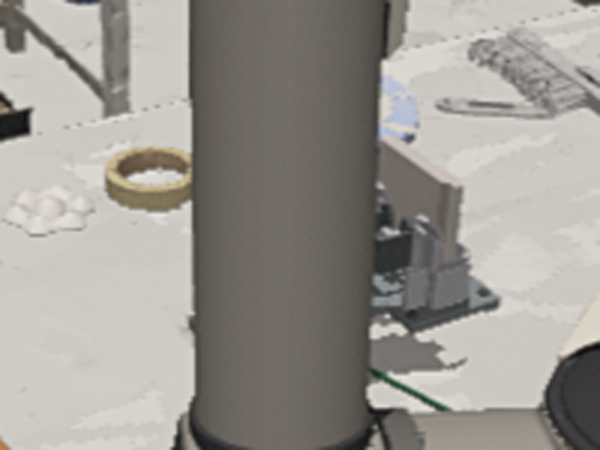

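```bash
python3 - <<'E'
from h import *
print(go([.5133,-.0283,.15],-90))
E
```

```text
(array([ 0.097 ,  0.0735, -0.0722]), array([-0.11,  0.  ,  0.03]))
```

move_arm:
  deltas:
    - {"dp": [0.01,0.015,-0.015],"turn": [0,0,0]}
    - {"dp": [0.03,0.035,-0.035],"turn": [0,0,0]}
    - {"dp": [0.055,0.055,-0.055],"turn": [0,0,0]}
    - {"dp": [0.08,0.068,-0.067],"turn": [0,0,0]}
    - {"dp": [0.095,0.0735,-0.072],"turn": [0,0,0]}
    - {"dp": [0.097,0.0735,-0.072],"turn": [0,0,0]}
    - {"dp": [0.097,0.0735,-0.072],"turn": [0,0,0]}
    - {"dp": [0.097,0.0735,-0.072],"turn": [0,0,0]}

```text
time: 20.8
tool_pos: [0.5133, -0.0283, 0.1513]
tool_rot: [1.23, 1.569, -0.342]
contact_force: [-0.2, 0.4, 0.3]
opening: 0.045
```

```bash
python3 shot.py I wrist scene; python3 - <<'E'
from h import *
print(go([.5133,-.0283,.045],-90))
crop("pics/sceneI.png",200,80,400,260,3,"pics/sIc.png")
E
```

```text
20.8 [ 0.5133 -0.0283  0.1513] [-1.7e-03 -1.0e+00  5.0e-04] 0.04504794332783699 [-0.2   0.41  0.34]
(array([ 1.065e-01, -2.000e-04, -1.000e-04]), array([-0.1 ,  0.03, -0.11]))
```

View pics/sIc.png

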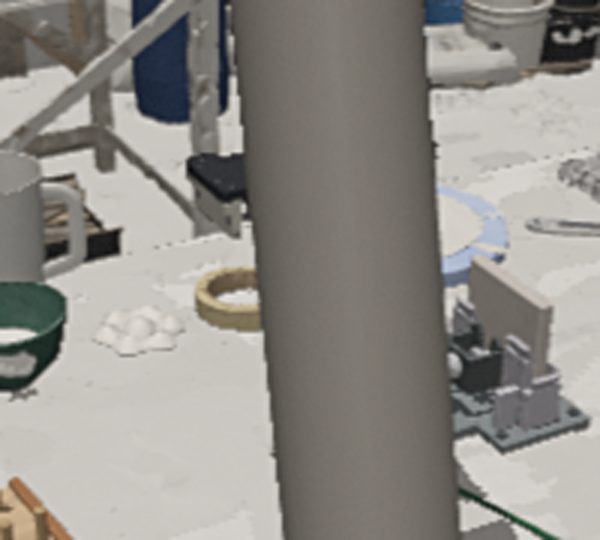

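View pics/wristI.png

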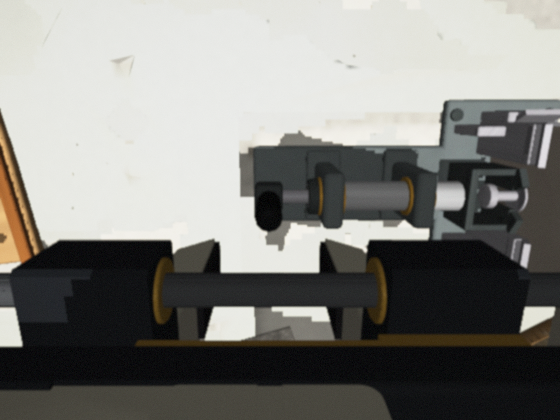

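move_arm:
  deltas:
    - {"dp": [0.02,0,0],"turn": [0,0,0]}
    - {"dp": [0.04,0,0],"turn": [0,0,0]}
    - {"dp": [0.06,0,0],"turn": [0,0,0]}
    - {"dp": [0.08,0,0],"turn": [0,0,0]}
    - {"dp": [0.095,0,0],"turn": [0,0,0]}
    - {"dp": [0.104,0,0],"turn": [0,0,0]}
    - {"dp": [0.106,0,0],"turn": [0,0,0]}
    - {"dp": [0.106,0,0],"turn": [0,0,0]}

```text
time: 21.7
tool_pos: [0.5133, -0.0278, 0.0449]
tool_rot: [1.246, 1.57, -0.326]
contact_force: [0.2, -0.0, 0.5]
opening: 0.0449
```

move_arm:
  deltas:
    - {"dp": [0,0,0],"turn": [0,0,0]}
    - {"dp": [0,0,0],"turn": [0,0,0]}
    - {"dp": [0,0,0],"turn": [0,0,0]}
    - {"dp": [0,0,0],"turn": [0,0,0]}
    - {"dp": [0,0,0],"turn": [0,0,0]}
    - {"dp": [0,0,0],"turn": [0,0,0]}
    - {"dp": [0,0,0],"turn": [0,0,0]}
    - {"dp": [0,0,0],"turn": [0,0,0]}
  hand: 0
  squeeze: 45

```text
time: 22.5
tool_pos: [0.5131, -0.0277, 0.0446]
tool_rot: [1.193, 1.57, -0.378]
contact_force: [-0.8, 0.0, 3.8]
opening: 0.0172
```

```bash
python3 shot.py J wrist
```

```text
22.5 [ 0.5131 -0.0277  0.0446] [-1.e-03 -1.e+00  2.e-04] 0.01715678778067285 [-0.76  0.    3.77]
```

View pics/wristJ.png

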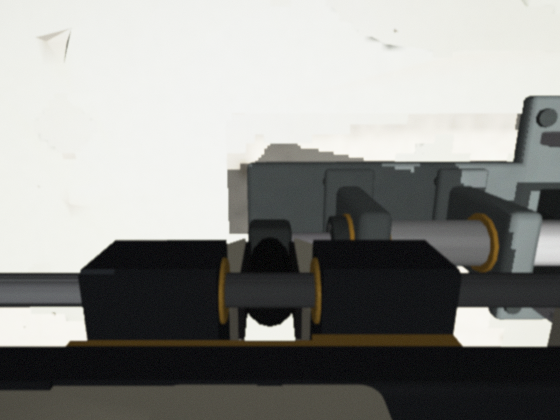

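move_arm:
  deltas:
    - {"dp": [0,0,-0.003],"turn": [0,0,0]}
    - {"dp": [0,0,-0.006],"turn": [0,0,0]}
    - {"dp": [0,0,-0.01],"turn": [0,0,0]}
    - {"dp": [0,0,-0.014],"turn": [0,0,0]}
    - {"dp": [0,0,-0.018],"turn": [0,0,0]}
    - {"dp": [0,0,-0.02],"turn": [0,0,0]}
    - {"dp": [0,0,-0.02],"turn": [0,0,0]}
    - {"dp": [0,0,-0.02],"turn": [0,0,0]}

```text
time: 23.35
tool_pos: [0.5131, -0.0078, 0.0446]
tool_rot: [0.37, 1.57, -1.201]
contact_force: [-1.0, -3.4, 5.2]
opening: 0.0171
```

```bash
python3 shot.py K wrist
```

```text
23.35 [ 0.5131 -0.0078  0.0446] [-5.e-04 -1.e+00  9.e-04] 0.017106318038900024 [-0.95 -3.41  5.16]
```

View pics/wristK.png

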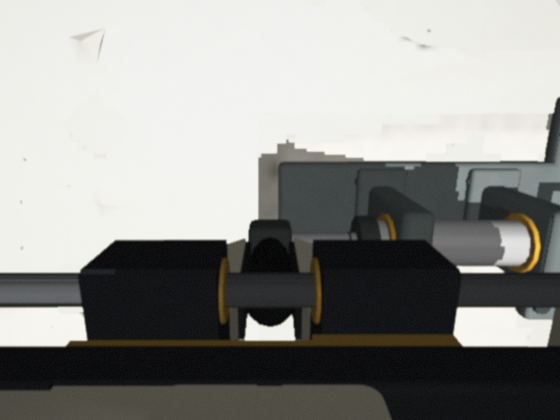

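```bash
cat > mouth.py <<'E'
from h import *
import pickle,sys
k=sys.argv[1]
i,d,o=pickle.load(open(f"pics/wrist{k}.pkl","rb"));W=pts("wrist",d,i)
X,Y,Z=W[...,0],W[...,1],W[...,2]
y0=o['tool_pos'][1]
for v in (234,236,238,240):
    print(v,[(u,*(W[v,u]*1000).round(0).astype(int).tolist()) for u in range(300,420,4) if W[v,u,2]>.03 and W[v,u,2]<.1])
# collar band: radius 14.5, z 66-72
m=(X>.50)&(X<.535)&(Z>.064)&(Z<.073)&(Y<y0-.02)&(Y>y0-.13)
print('handle y',y0,'max y collar',np.sort(Y[m])[-12:].round(4))
crop(f"pics/wrist{k}.png",290,140,450,245,5,f"pics/wc{k}.png")
E
python3 mouth.py J; python3 mouth.py K
```

```text
234 [(300, 518, -44, 57), (304, 518, -46, 58), (308, 518, -48, 58), (312, 518, -50, 59), (316, 518, -52, 58), (320, 518, -54, 57), (324, 518, -56, 57), (328, 518, -58, 58), (332, 521, -59, 65), (336, 522, -60, 68), (340, 521, -63, 68), (344, 521, -65, 67), (348, 521, -66, 68), (352, 522, -68, 69), (356, 524, -69, 74), (360, 524, -70, 76), (364, 525, -72, 77), (368, 525, -73, 77), (372, 525, -75, 78), (376, 525, -77, 77), (380, 525, -79, 78), (384, 525, -81, 77), (388, 524, -83, 76), (392, 520, -89, 65), (396, 520, -91, 65), (400, 521, -93, 65), (404, 521, -94, 66), (408, 520, -97, 65), (412, 521, -98, 66), (416, 521, -100, 65)]
236 [(300, 517, -44, 59), (304, 517, -46, 59), (308, 518, -48, 60), (312, 518, -50, 60), (316, 517, -52, 59), (320, 518, -54, 61), (324, 518, -56, 60), (328, 518, -58, 60), (332, 519, -59, 63), (336, 520, -61, 68), (340, 521, -62, 68), (344, 520, -65, 67), (348, 521, -66, 69), (352, 521, -68, 69), (356, 522, -69, 73), (360, 523, -70, 76), (364, 523, -72, 76), (368, 524, -73, 77), (372, 524, -75, 77), (376, 524, -77, 77), (380, 524, -79, 77), (384, 524, -81, 78
[... 2455 characters left out ...]
, 60), (332, 517, -40, 60), (336, 517, -42, 62), (340, 517, -44, 61), (344, 517, -46, 61), (348, 516, -48, 60), (352, 517, -50, 61), (356, 516, -52, 60), (360, 519, -53, 67), (364, 520, -54, 68), (368, 520, -56, 69), (372, 520, -58, 69), (376, 520, -60, 69), (380, 519, -62, 68), (384, 519, -64, 68), (388, 519, -66, 67), (392, 520, -68, 69), (396, 520, -69, 71), (400, 522, -69, 75), (404, 522, -71, 76), (408, 523, -72, 78), (412, 523, -74, 77), (416, 523, -76, 77)]
240 [(300, 524, -22, 82), (304, 516, -26, 62), (308, 516, -28, 62), (312, 516, -30, 61)]
handle y -0.007825589704750542 max y collar [-0.0527 -0.0527 -0.0526 -0.0526 -0.0525 -0.0525 -0.0525 -0.0525 -0.0524
 -0.0524 -0.0524 -0.0524]
```

View pics/wcK.png

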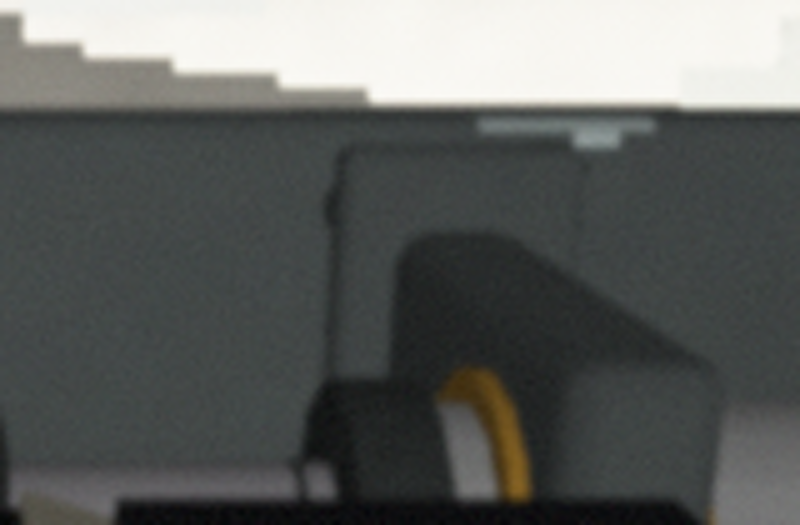

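move_arm:
  deltas:
    - {"dp": [0,0,-0.004],"turn": [0,0,0]}
    - {"dp": [0,0,-0.008],"turn": [0,0,0]}
    - {"dp": [0,0,-0.013],"turn": [0,0,0]}
    - {"dp": [0,0,-0.018],"turn": [0,0,0]}
    - {"dp": [0,0,-0.023],"turn": [0,0,0]}
    - {"dp": [0,0,-0.027],"turn": [0,0,0]}
    - {"dp": [0,0,-0.03],"turn": [0,0,0]}
    - {"dp": [0,0,-0.03],"turn": [0,0,0]}
    - {"dp": [0,0,-0.03],"turn": [0,0,0]}

```text
time: 24.3
tool_pos: [0.513, 0.0208, 0.0445]
tool_rot: [0.0, 1.568, -1.571]
contact_force: [-1.2, -9.5, 5.6]
opening: 0.017
```

```bash
python3 shot.py M wrist top scene; python3 mouth.py M | tail -2; python3 - <<'E'
from h import *
crop("pics/topM.png",270,160,430,260,4,"pics/tMc.png");crop("pics/wristM.png",290,120,560,245,2.9,"pics/wMc.png")
E
```

```text
24.3 [0.513  0.0208 0.0445] [-3.0e-04 -1.0e+00  2.8e-03] 0.016998008430085948 [-1.17 -9.49  5.61]
handle y 0.020795323296926193 max y collar [-0.0522 -0.0522 -0.0521 -0.0521 -0.0521 -0.0521 -0.052  -0.052  -0.052
 -0.0519 -0.0517 -0.0515]
```

View pics/wMc.png

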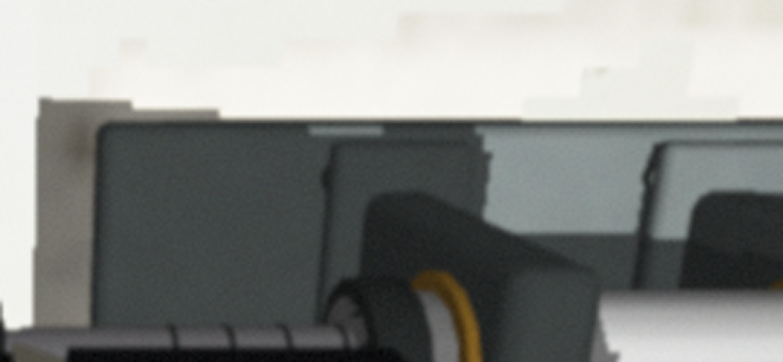

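View pics/tMc.png

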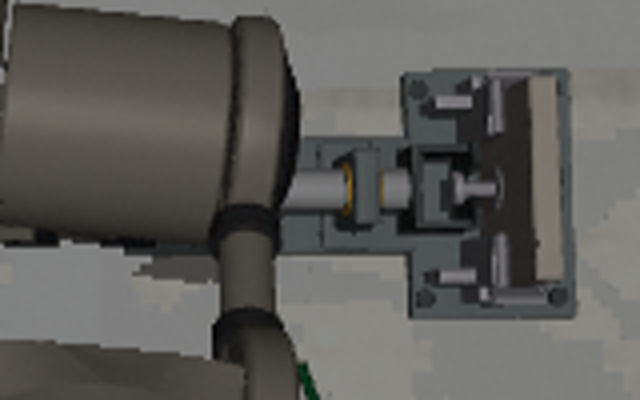

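View pics/sceneM.png

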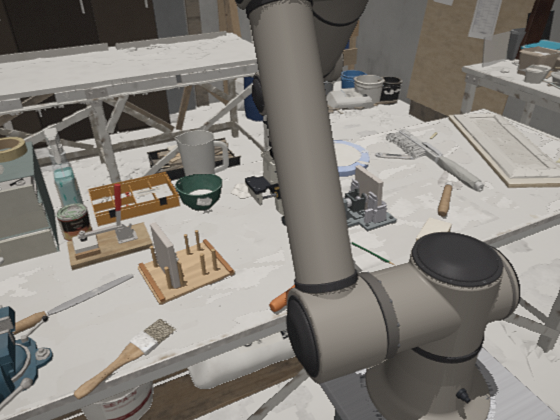

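move_arm:
  deltas:
    - {"dp": [0,0,-0.002],"turn": [0,0,0]}
    - {"dp": [0,0,-0.004],"turn": [0,0,0]}
    - {"dp": [0,0,-0.006],"turn": [0,0,0]}
    - {"dp": [0,0,-0.007],"turn": [0,0,0]}
    - {"dp": [0,0,-0.007],"turn": [0,0,0]}
    - {"dp": [0,0,-0.007],"turn": [0,0,0]}

```text
time: 25.05
tool_pos: [0.513, 0.0274, 0.0445]
tool_rot: [-0.025, 1.568, -1.596]
contact_force: [-2.3, -11.4, 5.1]
opening: 0.0172
```

```bash
python3 shot.py N wrist; python3 mouth.py N | tail -2; python3 - <<'E'
from h import *
crop("pics/wristN.png",320,190,470,245,5.2,"pics/wNc.png")
E
```

```text
25.05 [0.513  0.0274 0.0445] [-4.0e-04 -1.0e+00  3.3e-03] 0.017179593662473583 [ -2.28 -11.42   5.09]
handle y 0.027401262096125107 max y collar [-0.052  -0.052  -0.052  -0.0519 -0.0519 -0.0518 -0.0518 -0.0518 -0.0517
 -0.0517 -0.0516 -0.0512]
```

View pics/wNc.png

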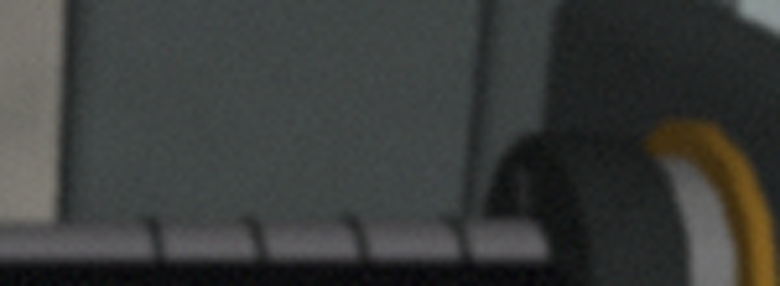

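```bash
python3 - <<'E'
from h import *
import pickle
i,d,o=pickle.load(open("pics/wristN.pkl","rb"));W=pts("wrist",d,i)
def proj(X): c=i['R']@np.array(X)+i['t']; return np.array((c[0]/c[2]*i['fx']+i['cx'],c[1]/c[2]*i['fy']+i['cy']))
crop("pics/wristN.png",380,205,450,245,11,"pics/wNd.png")
# rod rings: intersect pixel rays with plane tangent: z=.0615 approx visible rod surf
v=236
g=cv2.imread("pics/wristN.png").mean(2)
print([int(x) for x in g[v,340:445]])
print([(u,*(W[v,u]*1000).round(1).tolist()) for u in range(346,440,3)])
for y in (-.0505,-.0515,-.0525): print(y,[ (proj([.5133+dx,y,.057+dz])).round(1).tolist() for dx,dz in((0,.0055),(.0039,.0039),(0,.0145),(.0145,0),(.0103,.0103))])
def sil(y): return proj([.5133+.0045,y,.057+.003])
for y in (.0,-.01,-.0418,-.0518): print(y,sil(y))
E
```

```text
[89, 90, 89, 90, 89, 91, 90, 90, 80, 60, 52, 69, 83, 91, 91, 90, 88, 90, 87, 91, 89, 89, 89, 89, 90, 88, 90, 88, 74, 50, 57, 76, 91, 90, 90, 89, 88, 89, 90, 87, 89, 89, 90, 88, 92, 88, 89, 82, 63, 49, 62, 81, 88, 90, 92, 88, 89, 90, 91, 91, 95, 89, 90, 88, 91, 90, 89, 80, 54, 53, 71, 84, 89, 89, 89, 92, 93, 90, 92, 90, 87, 90, 92, 88, 70, 42, 23, 21, 21, 19, 18, 22, 26, 27, 37, 39, 37, 38, 37, 39, 38, 37, 40, 39, 38]
[(346, 517.2, -12.3, 58.9), (349, 517.5, -13.6, 59.8), (352, 517.2, -15.3, 59.1), (355, 517.4, -16.7, 59.6), (358, 517.6, -18.1, 60.2), (361, 517.6, -19.7, 60.0), (364, 517.1, -21.5, 58.9), (367, 517.6, -22.7, 60.1), (370, 517.4, -24.3, 59.7), (373, 517.4, -25.9, 59.6), (376, 517.5, -27.3, 59.9), (379, 517.4, -28.9, 59.7), (382, 517.6, -30.3, 60.1), (385, 517.2, -32.2, 59.0), (388, 517.1, -33.8, 58.8), (391, 517.2, -35.3, 59.1), (394, 517.1, -36.9, 58.8), (397, 517.4, -38.1, 59.7), (400, 517.5, -39.5, 60.1), (403, 517.5, -41.1, 60.0), (406, 517.1, -43.1, 58.8), (409, 517.5, -44.1, 60.0), (412, 517.6, -45.5, 60.4), (415, 517.5, -47.1, 60.1), (418, 517.5, -48.6, 60.1), (421, 517.3, -50.4, 59.5), (424, 517.3, -52.0, 59.5), (427, 518.1, -52.5, 61.8), (430, 519.5, -52.2, 65.7), (433, 520.1, -52.8, 67.4), (436, 520.6, -53.7, 68.7), (439, 520.5, -55.2, 68.6)]
-0.0505 [[422.6, 245.5], [422.2, 237.2], [430.2, 252.3], [421.3, 214.9], [428.9, 229.2]]
-0.0515 [[424.6, 245.5], [424.2, 237.1], [432.3, 252.3], [423.2, 214.9], [430.9, 229.2]]
-0.0525 [[426.6, 245.5], [426.1, 237.1], [434.3, 252.3], [425.2, 214.9], [433.0, 229.2]]
0.0 [322.32070206 235.56502741]
-0.01 [341.99085512 235.53972671]
-0.0418 [404.50145013 235.45932257]
-0.0518 [424.1461469  235.43405461]
```

View pics/wNd.png

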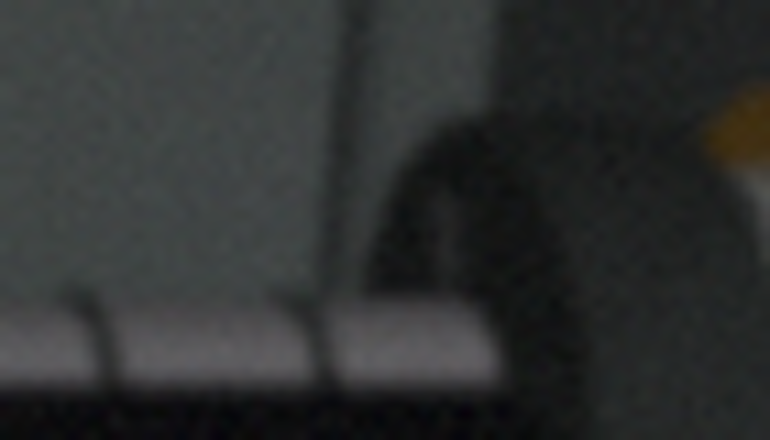

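move_arm:
  deltas:
    - {"dp": [0,0,-0.001],"turn": [0,0,0]}
    - {"dp": [0,0,-0.002],"turn": [0,0,0]}
    - {"dp": [0,0,-0.002],"turn": [0,0,0]}
    - {"dp": [0,0,-0.002],"turn": [0,0,0]}

```text
time: 25.5
tool_pos: [0.513, 0.0293, 0.0445]
tool_rot: [-0.046, 1.567, -1.618]
contact_force: [-1.6, -11.6, 4.9]
opening: 0.0171
```

```bash
python3 shot.py O wrist; python3 mouth.py O | tail -2; python3 - <<'E'
from h import *
g=cv2.imread("pics/wristO.png").mean(2)
print([int(x) for x in g[236,380:445]]);print([int(x) for x in g[233,380:445]])
crop("pics/wristO.png",380,205,450,245,11,"pics/wOd.png")
E
```

```text
25.5 [0.513  0.0293 0.0445] [-4.0e-04 -1.0e+00  3.4e-03] 0.017054536233345564 [ -1.59 -11.57   4.92]
handle y 0.029270490073106007 max y collar [-0.052  -0.052  -0.052  -0.052  -0.0519 -0.0519 -0.0519 -0.0519 -0.0518
 -0.0518 -0.0518 -0.0517]
[90, 88, 93, 90, 89, 88, 88, 81, 63, 45, 63, 83, 88, 88, 90, 91, 90, 88, 91, 89, 88, 90, 92, 89, 89, 91, 90, 78, 57, 52, 70, 85, 91, 88, 91, 90, 89, 88, 90, 90, 92, 92, 91, 85, 70, 43, 31, 35, 37, 45, 54, 51, 40, 28, 22, 20, 23, 30, 38, 36, 39, 34, 39, 39, 38]
[71, 69, 71, 69, 70, 65, 60, 48, 43, 55, 67, 73, 73, 74, 69, 73, 70, 70, 71, 70, 69, 72, 71, 69, 69, 65, 51, 43, 45, 59, 66, 70, 69, 71, 71, 70, 68, 71, 70, 67, 70, 69, 60, 47, 33, 25, 30, 28, 29, 41, 52, 52, 38, 27, 21, 22, 27, 33, 35, 36, 36, 37, 34, 39, 36]
```

View pics/wOd.png

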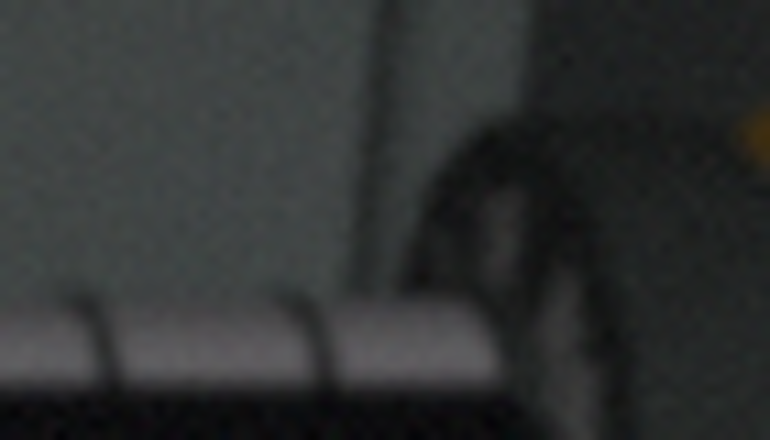

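move_arm:
  deltas:
    - {"dp": [0,0,0],"turn": [0,0,0]}
    - {"dp": [0,0,0],"turn": [0,0,0]}
    - {"dp": [0,0,0],"turn": [0,0,0]}
    - {"dp": [0,0,0],"turn": [0,0,0]}
    - {"dp": [0,0,0],"turn": [0,0,0]}

```text
time: 26.05
tool_pos: [0.5129, 0.0292, 0.0445]
tool_rot: [-0.055, 1.567, -1.626]
contact_force: [-1.4, -12.7, 5.0]
opening: 0.0172
```

```bash
python3 shot.py P wrist top; python3 mouth.py P | tail -1;python3 - <<'E'
from h import *
import pickle
i,d,o=pickle.load(open("pics/topP.pkl","rb"));W=pts("top",d,i);X,Y,Z=W[...,0],W[...,1],W[...,2]
for a,b in((-.27,-.2),(.3,.37),(.22,.29)):
    m=(Z>.122)&(Z<.145)&(X>.44)&(X<.6)&(Y<b)&(Y>a);q=W[m]*1000
    if len(q)>4: print(len(q),cv2.minAreaRect(q[:,:2].astype(np.float32)),np.median(q[:,2]))
E
```

```text
26.05 [0.5129 0.0292 0.0445] [-5.0e-04 -1.0e+00  3.4e-03] 0.017215766543168233 [ -1.36 -12.68   5.04]
 -0.0518 -0.0517 -0.0516]
424 ((515.286376953125, -229.07913208007812), (106.67668151855469, 17.404497146606445), 0.43409964442253113) 130.86902913314574
443 ((496.3111877441406, 339.06646728515625), (108.96722412109375, 17.39004898071289), 7.270252704620361) 130.5173219151463
```

View pics/topP.png

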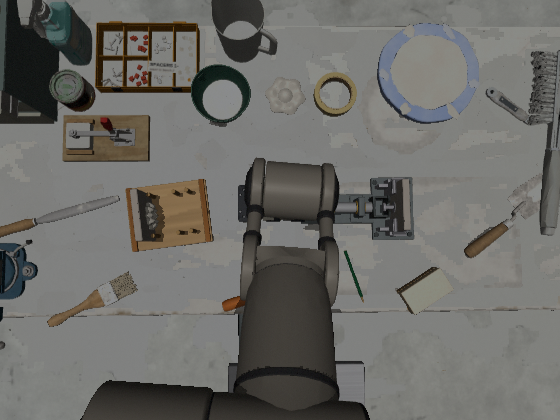

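Plaque seated, plain plaque untouched, pull stable at about 12 N, ring at the mouth. Handing in.

```bash
python3 -c "
from cell import robot
print(robot.hand_in())"
```

```text
the job is handed in; nothing more can be done
None
```

I handed the job in at about 26 s. The studded plaque stands down in the tester's seat with its stud in the claw. The handle is drawn and held with the broad ring at the mouth of the tube. The plain plaque is still in its rack slot.

**Last checks**
- **Plaque:** its upper edge is at z ≈ 0.131 m, the same as it was in the rack. I lowered it until it touched the floor of the seat, then let go. The wrist picture showed the stud's head behind the claw plate.
- **Rod:** I estimated how far it was drawn in three ways.
  - Handle-to-mouth distance: about 50.1 mm.
  - Ring positions in the wrist picture: about 49.9 mm.
  - Force: readings of 11.6 and 12.7 N, so 48–53 mm at 240 N/m.

  I drew it out in steps and never went beyond this.

**What failed or disagreed**
- **Missed grasps:** the first two grasps of the plaque closed on nothing. The fingertips are about 36 mm behind the reported TCP, seen in both the scene and wrist cameras. I allowed for this from then on; neither miss visibly moved anything.
- **Cameras:** the top and wrist cameras differed by 1–3 mm in y. I used the wrist camera because it agreed with the arm. The top camera's last y reading for the seated plaque, -0.229 m, was about 4–5 mm from the wrist's -0.2336 m; part of this may be the plaque moving back against the cheeks under the pull.
- **Sideways force:** an upward force of about 5 N on the hand, unexplained, was there while I held the handle.
- **"Turn it round":** the stud already faced almost the pull direction in the rack, so the plaque needed only about 7° of turn.

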